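Sand the flat back of a half-hull along the fence

TASK

Take the wooden push stick from its tray and use it to true the back of the half-hull on the sanding jig: press the hull's flat back flush against the fence before its bow reaches the dark abrasive strip, then slide it slowly along the fence with the stick, flat on the board and flush all the way, until the bow rests against the end stop. Then set the stick back down in its tray, standing on its sole. Touch the hull with the push stick only, never with the gripper, and leave the other things on the bench where they are.

Things in the scene. Friction and masses are not known exactly. Their poses are not given: they have to be found in the camera images.
- jig: Fixed sanding jig: plywood board 180 mm (x) by 420 mm (y), 12 mm thick. Origin: centre of its underside; +y = feed direction, +x across the board to the fence (far side from the robot). Aluminium fence, 22 mm above the board, y -195 to +205 mm, working face at x = +45 mm looking to -x. Yaw within 0.15 rad of the world axes.
- strip_start (a point): Point on the fence's face at the board's top surface where the dark abrasive strip begins (jig x +45, y -5, z +12 mm); the strip covers the face, flush, and shows as a dark band over the top of the fence; it runs 170 mm along +y. Axes as the jig.
- stop_corner (a point): Point on the board's top surface where the fence's face meets the end stop's face (jig x +45, y +185, z +12 mm), 190 mm along +y from strip_start. The stop is a dark wooden bar across the board, 26 mm above it, reaching 75 mm out from the fence. Axes as the jig.
- hull: Loose half-hull of light layered wood, 0.08 to 0.15 kg, 115 mm long (y), 44 mm wide (x), 34 mm high, on the board before the strip, its middle 14 to 26 mm off the fence, turned up to 0.12 rad. Origin: centre of its underside; +y to the pointed bow (feed direction), +x to the flat back. Outer side x = -22 mm flat from the square stern (y -57.5 mm) to y +17 mm, then slants in to the bow.
- hull_bow (a point): Lower edge of the hull's flat back at its bow end (hull x +22, y +57.5, z 0 mm). The blunt bow tip is 10 mm wide, x +12 to +22 mm.
- hull_heel (a point): Lower edge of the hull's flat back at its stern end (hull x +22, y -57.5, z 0 mm).
- hull_corner (a point): Lower end of the hull's square outer stern corner (hull x -22, y -57.5, z 0 mm), which fits the push stick's notch.
- stick: Loose dark-wood push stick, 0.09 kg, on its flat sole in the tray. Origin: centre of the sole under the grip; z up, +x to the notched end. Bar 18 mm wide, 22 mm high, x -77 to +62 mm; overall 45 mm wide at the notch. Upright grip in the middle, 44 mm (x) by 18 mm (y), up to z = 76 mm: take it from above across its 18 mm.
- stick_notch (a point): Inner corner of the stick's notch at sole height (stick x +65, y 0, z 0 mm). The notch is 90 degrees, opens to +x, its faces at 45 degrees to x on two prongs 24 mm long, 8 mm thick, 22 mm high, whose foremost edges are at stick x +82, y +-17 mm.
- stick_grip (a point): Point inside the stick's grip, 56 mm above the sole (stick x 0, y 0).
- tray: Open wooden tray fixed to the bench, 210 mm (x) by 100 mm (y) by 16 mm high, walls and floor 5 mm thick. Origin: centre of its underside, x along its length. The stick fits in it lengthwise, either way round.
- paint: Low glass jar with lid, 60 mm across, 60 mm tall, bystander between the jig and the tray's far end. Origin: centre of its underside.
- hatch: White hatch grating 68 x 100 x 10 mm lying between robot and jig, bystander. Origin: centre of its underside.
- deckhouse: White model deckhouse with a brown roof, 58 x 83 x 40 mm, lying between robot and jig, bystander. Origin: centre of its underside.
- cleat: L-shaped bench hook of light wood, 130 x 30 x 42 mm, left of the tray's far end, bystander. Origin: centre of its underside.
- spar: Square light-wood spar 200 x 14 x 14 mm lying to the right of the jig, bystander. Origin: centre of its underside.
- cork: Cork sanding block 90 x 50 x 35 mm right of the jig, bystander. Origin: centre of its underside.
Mind the look-alikes: they are no part of the job. Leave any purple look-alike of the stick alone. Leave any red look-alike of the hull alone.

How it is judged:
By the outcome, as a careful person would: the job done as asked, in the order asked, and still so for the second after the job is handed in, with the robot touching nothing.
It also fails if it takes over 72 s, if anything falls off the work surface, if the arm or the gripper's body presses on something with over 40 N, if the wrist force passes 120 N, or if a joint passes its speed limit or range.

ROBOT

A 6-joint arm with a two-finger parallel gripper is mounted at the origin on the work surface. World frame = base frame: x ahead of the robot, y to its left, z up, the work surface at z = 0. Lengths are in m, angles in rad, forces in N, time in s.
With the tool pointing down it reaches from about 0.25 to 0.775 m from the base axis. Payload 4 kg.
Tool frame: the origin (TCP) lies midway between the tips of the shut fingers; the grasp point (between the pads) lies 19 mm behind it; y points along the fingers, x is the direction in which the jaws open and shut, and the axes are right-handed (so a half turn about y gives the same grasp; the last joint's range is limited). The gripper opens to 94 mm and grips with 3 to 60 N. Pads are 16 mm wide; open, the fingers measure 119 mm over their backs; the gripper's body (75 mm by 177 mm) begins 78 mm behind the grasp point.
Start: joints at [-1.224, 0.087, 1.371, -0, 1.684, -0.103], TCP at [0.239, -0.495, 0.206] pointing down, gripper open.
Joint ranges: [-3.1, 3.1], [-0.76, 2.03], [0.27, 2.55], [-1.08, 4.22], [0.17, 2.65], [-2.57, 2.57]. Speed limits (rad/s): [2.79, 2.79, 3.14, 3.14, 3.14, 3.14].

INTERFACE

Orientations are given as [roll, pitch, yaw] about the fixed x, y, z axes, in that order (R = Rz(yaw) Ry(pitch) Rx(roll)).
In Python, from bench import robot, snapshot, camera_info, ticket gives the robot as it stands.
- The arm moves only by the shell command python3 -m creep 'ROWS'. ROWS is JSON, a list of rows, each an object with "slide": the shift along the tool's x, y, z in mm, a list of three; "roll": the turn about the tool's y in degrees; "grip": the closure, from 0 (fully open) to 1 (shut). In form: [{"slide": [x, y, z], "roll": roll, "grip": grip}, ...]. A call has 1 to 20 rows; each row is the pose to reach, as a shift and turn from the pose commanded when the call began, along the tool's axes at that moment; what a row does not reach only later rows make up. A row lasts 1/12 s, in which the tool goes at most 41.7 mm and 7.16 degrees, less where a joint would pass 70% of its speed; a pose out of reach is approached as far as the arm can. A call with a gripper value outside its range is refused whole. The fingers move at their own pace and stop on an object; the grip force is fixed at half the most. Time passes only in rows, so rows that repeat a pose let the fingers close. It gives the time, the measured TCP pose, the force and the opening at its end, in the units of the state.
- robot.get_obs(): the state, without advancing time (a new reading comes with each control period).
- snapshot(name): name is "scene" or "top" or "wrist"; returns the picture (420x560x3 uint8, red, green, blue); there is no depth.
- camera_info(name): a dict with "fx", "fy", "cx", "cy" (pixels), "cam_to_world" (4x4, takes a point from camera to world coordinates). Camera axes: x right, y down, z forward; pixel columns grow to the right and rows downward; lengths in m; the calibration is good to about 2 mm. A picture is of the moment at which its call begins: read the wrist's pose just before it. camera_info takes no time and is no camera call; for the wrist camera it gives the pose at the moment of the call.
- ticket.close_job(): hands the job in, once; it reports no verdict.
The state is a dict: "time": time; "joint_positions": joint angles; "qvel": joint speeds; "joint_torque": joint torques, N m; "tool_pos": TCP position; "ee_rot": TCP orientation; "wrist_force": force on the tool from outside, world axes, zero at the start; "wrist_torque": the same for the moment, N m; "width": finger opening in m.
Only numpy, scipy, OpenCV 4.12 (cv2) and the standard library are available. Lean on these libraries where they do the work, as an engineer would, in place of code of your own. Each camera call takes 0.05 s, during which the arm holds its last target.

## Working session

There is one attempt and no reset: what is moved stays moved. The work goes in short steps, Python scripts to look and compute and a shell command to move; the robot and the scene stay as the last step left them, time stands still between calls to the robot, and variables do not carry over. Pictures are saved under pics/ and viewed, and the job is handed in when it is done.

```bash
ls; mkdir -p pics
python3 - <<'E'
from bench import robot, snapshot, camera_info
import cv2, numpy as np
o=robot.get_obs(); print(o)
for n in ["scene","top","wrist"]:
    cv2.imwrite(f"pics/{n}0.png",cv2.cvtColor(snapshot(n),cv2.COLOR_RGB2BGR))
    c=camera_info(n); print(n,c["fx"],c["fy"],c["cx"],c["cy"]); print(np.round(c["cam_to_world"],4))
E
```

```text
pics
{'time': 0.0, 'joint_positions': array([-1.22410740e+00,  8.79653811e-02,  1.37223850e+00, -4.55001385e-05,
        1.68360222e+00, -1.03093421e-01]), 'qvel': array([ 0.00018394, -0.00177427,  0.00024994,  0.0008441 ,  0.00098722,
        0.00022682]), 'joint_torque': array([-7.77727873e-04, -3.40186930e+01, -3.02426684e+01,  7.14186486e-02,
        3.29769740e-02, -1.60724262e-04]), 'tool_pos': array([ 0.2389206 , -0.49478664,  0.20430651]), 'ee_rot': array([-1.57061352,  0.00220635, -1.12101885]), 'wrist_force': array([-0.85602073, -0.42756561, -0.62040017]), 'wrist_torque': array([-0.03728844,  0.0049812 , -0.02541773]), 'width': 0.09404699277841334}
scene 487.92537960231823 487.92537960231823 271.6695083731114 208.43873673711792
[[-4.2100e-01  6.0490e-01 -6.7590e-01  1.5430e+00]
 [ 9.0710e-01  2.8110e-01 -3.1330e-01  4.7780e-01]
 [ 5.0000e-04 -7.4500e-01 -6.6700e-01  1.0883e+00]
 [ 0.0000e+00  0.0000e+00  0.0000e+00  1.0000e+00]]
top 535.7322611732282 535.7322611732282 267.4232239578083 208.81288424239887
[[-0.0026 -0.9979  0.0653  0.3879]
 [-1.      0.0027  0.002   0.0172]
 [-0.0021 -0.0653 -0.9979  1.697 ]
 [ 0.      0.      0.      1.    ]]
wrist 304.7529614034056 304.7529614034056 281.8256472995567 210.37059970311728
[[ 0.4344 -0.8701 -0.2327  0.3064]
 [-0.9007 -0.4201 -0.1106 -0.4638]
 [-0.0015  0.2577 -0.9662  0.3836]
 [ 0.      0.      0.      1.    ]]
```

View pics/top0.png

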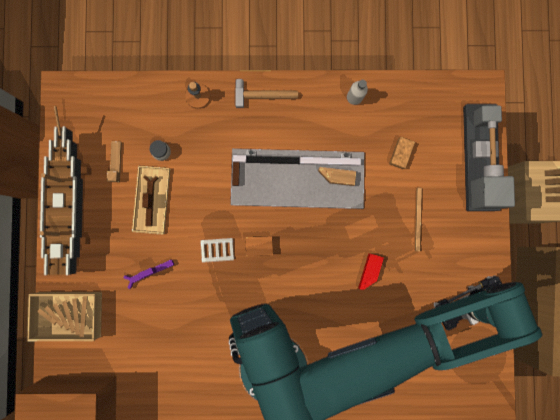

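View pics/scene0.png

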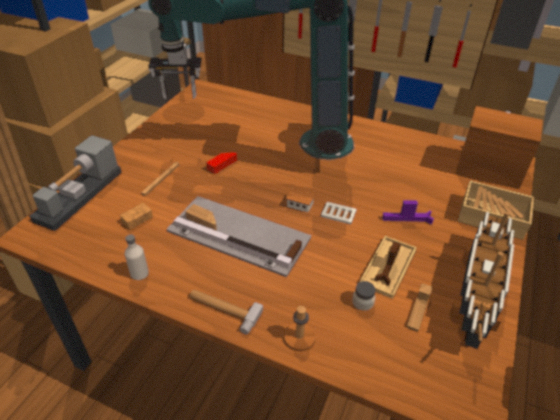

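View pics/wrist0.png

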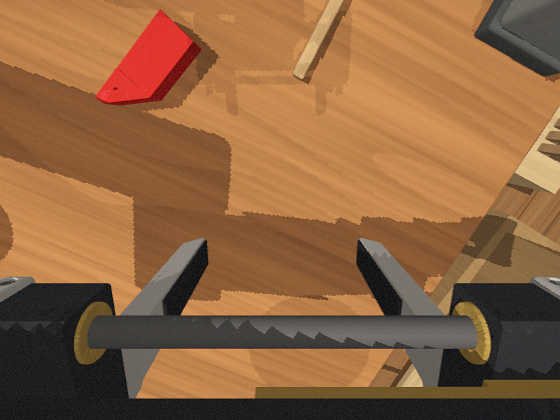

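The top view shows the tray with the stick at about (150,200), the jig at (298,178) with the stop at its left end (238,175) and the hull at (340,175) with its bow to the left. The purple stick (150,272) and the red hull (372,270) are look-alikes. I'll zoom in on the tray and the jig.

Run:
```python
import cv2, numpy as np
a=cv2.imread("pics/top0.png")
t=cv2.resize(a[160:240,125:180],None,fx=7,fy=7,interpolation=cv2.INTER_CUBIC)
j=cv2.resize(a[140:215,222:375],None,fx=5,fy=5,interpolation=cv2.INTER_CUBIC)
cv2.imwrite("pics/tz.png",t);cv2.imwrite("pics/jz.png",j)
s=cv2.imread("pics/scene0.png")
cv2.imwrite("pics/sz.png",cv2.resize(s[190:300,160:430],None,fx=2.9,fy=2.9,interpolation=cv2.INTER_CUBIC))
```

```text
(no output)
```

View pics/tz.png

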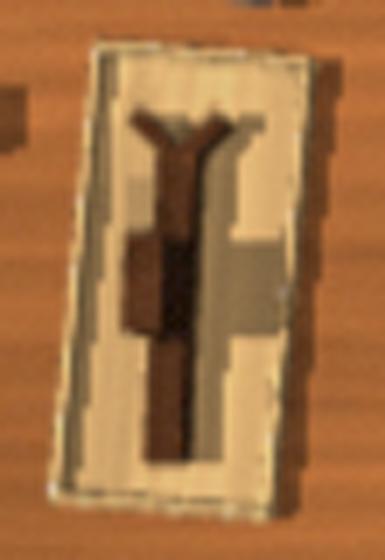

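View pics/jz.png

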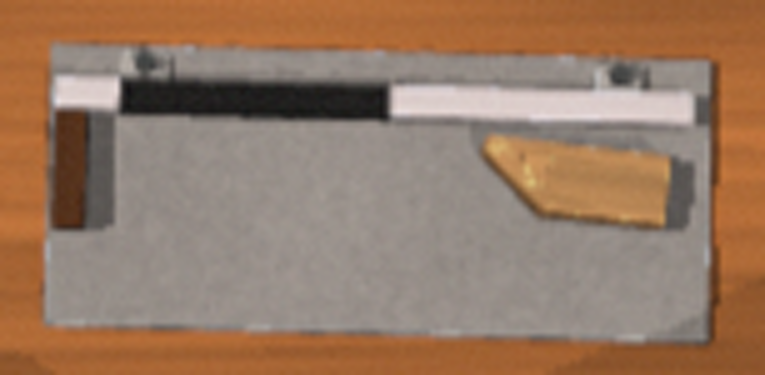

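View pics/sz.png

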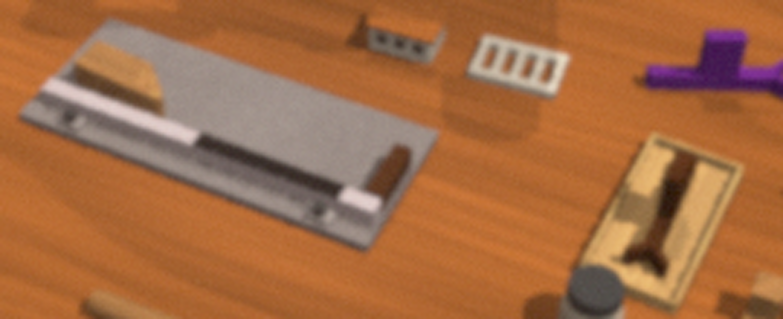

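The hull's bow points left and sits nearer the fence than its stern. The stick's notch is at the top of the tray picture, about (151,181). Next I'll work out rough positions from the top view.

```bash
cat > h.py <<'E'
import numpy as np, cv2
from bench import robot, snapshot, camera_info
def ray(c,uv,z):
    M=np.array(c["cam_to_world"]); u,v=uv
    d=M[:3,:3]@np.array([(u-c["cx"])/c["fx"],(v-c["cy"])/c["fy"],1.0]); o=M[:3,3]
    return o+d*(z-o[2])/d[2]
def proj(c,p):
    M=np.array(c["cam_to_world"]); q=M[:3,:3].T@(np.asarray(p)-M[:3,3])
    return np.array([c["cx"]+c["fx"]*q[0]/q[2], c["cy"]+c["fy"]*q[1]/q[2]])
def save(name,img,z=1):
    im=cv2.cvtColor(img,cv2.COLOR_RGB2BGR)
    if z!=1: im=cv2.resize(im,None,fx=z,fy=z,interpolation=cv2.INTER_CUBIC)
    cv2.imwrite("pics/"+name+".png",im)
E
python3 - <<'E'
from h import *
c=camera_info("top")
T=lambda x,y:(x/7+125-.4,y/7+160-.4); J=lambda x,y:(x/5+222-.4,y/5+140-.4)
def p(n,uv,z): print(n,np.round(ray(c,uv,z),4))
p("tail",T(168,463),.027);p("notch",T(182,150),.027);p("griptop",T(143,285),.081)
for n,q in dict(tTL=(97,45),tTR=(312,60),tBR=(272,518),tBL=(55,492)).items(): p(n,T(*q),.016)
for n,q in dict(jTL=(53,44),jTR=(711,62),jBR=(706,342),jBL=(45,325)).items(): p(n,J(*q),.012)
p("fence strip",J(388,120),.034);p("fence R",J(693,125),.034);p("fence L",J(53,108),.034)
p("bow",J(487,136),.046);p("heel",J(670,155),.046);p("corner",J(666,226),.046)
p("jar",(160,150),.06)
E
```

```text
tail [0.4454 0.3913 0.027 ]
notch [0.5856 0.3867 0.027 ]
griptop [0.5205 0.3909 0.081 ]
tTL [0.6347 0.4281 0.016 ]
tTR [0.6276 0.3308 0.016 ]
tBR [0.421  0.3468 0.016 ]
tBL [0.4329 0.4442 0.016 ]
jTL [0.6908 0.1319 0.012 ]
jTR [ 0.6781 -0.2857  0.012 ]
jBR [ 0.5   -0.28   0.012]
jBL [0.5119 0.1367 0.012 ]
fence strip [ 0.6383 -0.0792  0.034 ]
fence R [ 0.6346 -0.2699  0.034 ]
fence L [0.6465 0.1303 0.034 ]
bow [ 0.6263 -0.1399  0.046 ]
heel [ 0.6141 -0.2533  0.046 ]
corner [ 0.5698 -0.2503  0.046 ]
jar [0.6779 0.3515 0.06  ]
```

```bash
cat >> h.py <<'E'
from scipy.spatial.transform import Rotation as Ro
def plan(x,y,z,yaw,frm=None):
    o=robot.get_obs(); R=Ro.from_euler('xyz',o["ee_rot"]).as_matrix()
    p=o["tool_pos"] if frm is None else np.array(frm)
    s=R.T@(np.array([x,y,z])-p)*1000
    yw=o["ee_rot"][2]; r=-np.degrees((yaw-yw+np.pi)%(2*np.pi)-np.pi)
    print("slide",np.round(s,1),"roll",np.round(r,2),"dist",round(np.linalg.norm(s)),"z",p[2])
E
python3 - <<'E'
from h import *
plan(.49,-.1,.16,-1.6)
E
```

```text
slide [-246.4   45.1  397.8] roll 27.44 dist 470 z 0.2045954858114341
```

```bash
python3 -m creep '[{"slide":[-246,45,398],"roll":27.4,"grip":0},{"slide":[-246,45,398],"roll":27.4,"grip":0},{"slide":[-246,45,398],"roll":27.4,"grip":0},{"slide":[-246,45,398],"roll":27.4,"grip":0},{"slide":[-246,45,398],"roll":27.4,"grip":0},{"slide":[-246,45,398],"roll":27.4,"grip":0},{"slide":[-246,45,398],"roll":27.4,"grip":0},{"slide":[-246,45,398],"roll":27.4,"grip":0},{"slide":[-246,45,398],"roll":27.4,"grip":0},{"slide":[-246,45,398],"roll":27.4,"grip":0},{"slide":[-246,45,398],"roll":27.4,"grip":0},{"slide":[-246,45,398],"roll":27.4,"grip":0},{"slide":[-246,45,398],"roll":27.4,"grip":0},{"slide":[-246,45,398],"roll":27.4,"grip":0},{"slide":[-246,45,398],"roll":27.4,"grip":0},{"slide":[-246,45,398],"roll":27.4,"grip":0}]'
python3 - <<'E'
from h import *
o=robot.get_obs();print(o["time"],o["tool_pos"],o["ee_rot"],np.abs(o["qvel"]).max())
c=camera_info("wrist");im=snapshot("wrist");np.save("w1.npy",im);import pickle;pickle.dump(c,open("w1.pkl","wb"))
save("w1",im,1.4)
E
```

```text
time: 1.48
tool_pos: [0.4901, -0.1019, 0.1606]
ee_rot: [-1.571, -0.001, -1.601]
wrist_force: [0.4, -0.4, 0.3]
width: 0.094
1.4833 [ 0.49007011 -0.1019242   0.16056956] [-1.57091605e+00 -5.78986561e-04 -1.60099612e+00] 0.009938037643369452
```

View pics/w1.png

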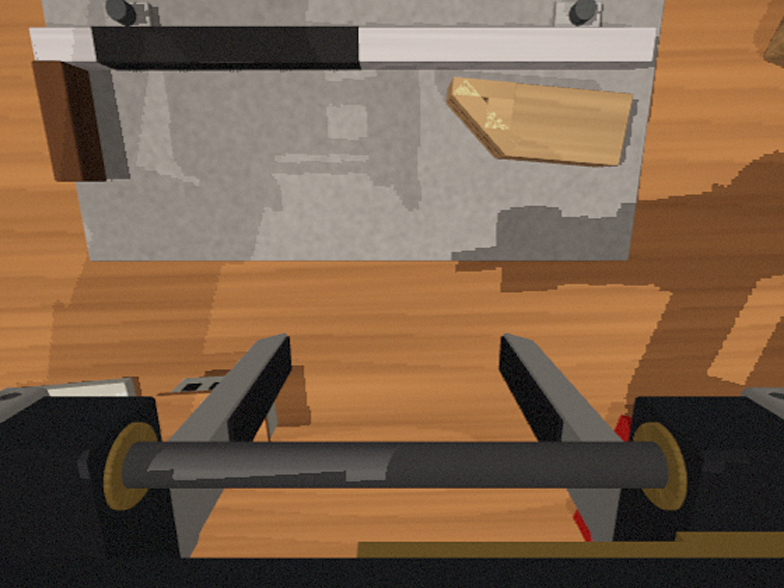

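The view shows the whole jig. In the enlarged picture the fence's front edge is near row 65, the strip starts near column 358, and the hull's top runs from (452,78) to (632,92). Zooming in for exact edges.

Run:
```python
import numpy as np,cv2
im=np.load("w1.npy")[:,:,::-1]
cv2.imwrite("pics/w1a.png",cv2.resize(im[10:130,300:490],None,fx=4.2,fy=4.2,interpolation=cv2.INTER_NEAREST))
cv2.imwrite("pics/w1b.png",cv2.resize(im[10:140,15:205],None,fx=4.2,fy=4.2,interpolation=cv2.INTER_NEAREST))
for u in (60,75,110,150,200,240,300,350,400,440): print(u,[int(x) for x in im[34:56,u].mean(1)])
```

```text
60 [180, 177, 179, 179, 180, 180, 179, 179, 179, 158, 85, 88, 88, 82, 82, 65, 19, 26, 28, 30, 32, 30]
75 [32, 34, 31, 28, 27, 30, 33, 36, 30, 32, 22, 17, 30, 87, 91, 91, 75, 69, 73, 70, 76, 78]
110 [43, 42, 39, 38, 40, 38, 41, 43, 35, 40, 30, 21, 21, 16, 22, 34, 104, 155, 150, 151, 148, 150]
150 [40, 36, 33, 31, 37, 31, 31, 36, 36, 35, 47, 18, 7, 10, 7, 25, 95, 146, 140, 138, 134, 134]
200 [34, 36, 34, 26, 34, 29, 34, 36, 33, 33, 24, 23, 14, 15, 5, 28, 86, 110, 139, 139, 138, 139]
240 [42, 35, 36, 42, 39, 34, 41, 40, 39, 40, 32, 13, 26, 19, 19, 29, 102, 158, 154, 155, 155, 157]
300 [201, 201, 200, 202, 203, 202, 202, 202, 200, 187, 82, 102, 99, 98, 99, 113, 160, 159, 158, 157, 154, 156]
350 [197, 201, 200, 198, 201, 202, 199, 197, 202, 182, 95, 103, 103, 103, 102, 113, 157, 154, 134, 137, 138, 135]
400 [197, 199, 200, 200, 198, 202, 198, 201, 200, 183, 94, 101, 105, 106, 104, 110, 149, 150, 146, 144, 148, 147]
440 [196, 196, 199, 197, 198, 198, 196, 197, 201, 180, 82, 99, 102, 99, 104, 103, 155, 152, 153, 153, 154, 153]
```

View pics/w1a.png

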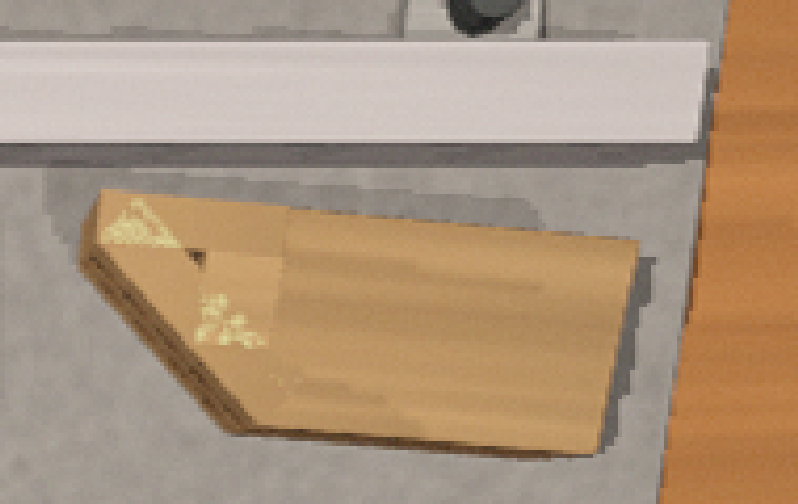

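View pics/w1b.png

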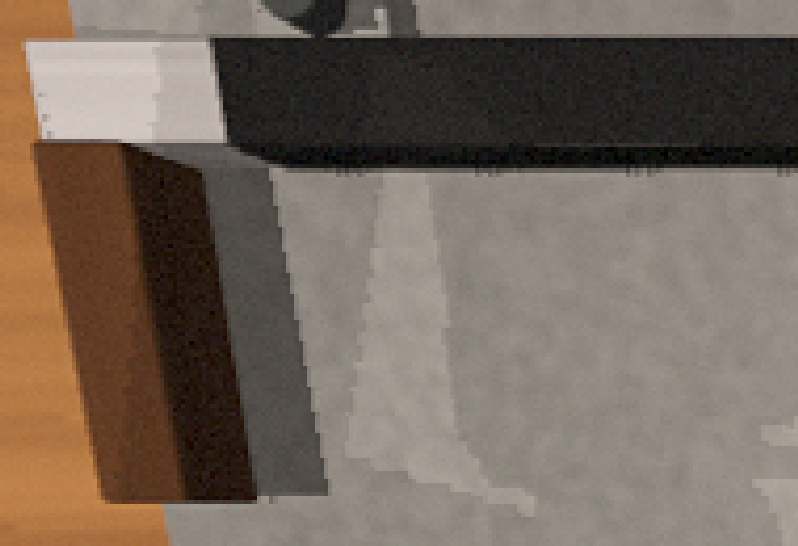

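Crop readings: hull top corners at bow (103,190), heel (638,240) and outer stern (598,456). The fence edge is at row 43.35 (top) and 49.3 (foot), and the strip starts at original column ~255.5.

Run:
```python
from h import *
import pickle
c=pickle.load(open("w1.pkl","rb"))
im=np.load("w1.npy").mean(2)
print("strip u",[int(x) for x in im[38,248:264]])
A=lambda x,y:(x/4.2+300-.5,y/4.2+10-.5); B=lambda x,y:(x/4.2+15-.5,y/4.2+10-.5)
r=lambda n,uv,z:(print(n,np.round(ray(c,uv,z)*1000,1)),ray(c,uv,z))[1]
fL=r("fence top L",(60,43.35),.034);fR=r("fence top R",(440,43.35),.034)
gL=r("foot L",(110,49.4),.012);gR=r("foot R",(440,49.4),.012)
r("strip",(255.5,43.35),.034)
s=r("stop corner bottom",B(205,172),.012);r("stop bottom end",B(257,500),.012);r("stop top near edge end",B(185,500),.038);r("stop top, at fence",B(122,143),.038)
bow=r("bow",A(103,190),.046);heel=r("heel",A(638,240),.046);co=r("corner",A(598,456),.046);kn=r("knee",A(258,426),.046);ti=r("tip",A(98,247),.046)
r("corner bottom",A(598,458),.012)
r("board edge R near",A(660,504),.012)
jy=fL-fR;print("jig yaw",np.arctan2(-jy[0],jy[1]))
h=bow-heel;print("len",np.linalg.norm(h),"width",np.linalg.norm(heel-co),"yaw",np.arctan2(-h[0],h[1]))
```

```text
strip u [45, 39, 38, 43, 38, 48, 39, 31, 158, 200, 206, 203, 204, 205, 203, 203]
fence top L [645.9  92.9  34. ]
fence top R [ 635.4 -251.    34. ]
foot L [644.9  59.6  12. ]
foot R [ 635.1 -262.    12. ]
strip [640.5 -83.9  34. ]
stop corner bottom [645.4 105.3  12. ]
stop bottom end [571.9 108.3  12. ]
stop top near edge end [571.8 107.7  38. ]
stop top, at fence [645.1 105.   38. ]
bow [ 626.7 -144.4   46. ]
heel [ 613.6 -257.3   46. ]
corner [ 570.1 -253.4   46. ]
knee [ 578.7 -178.5   46. ]
tip [ 615.7 -143.4   46. ]
corner bottom [ 570.2 -270.6   12. ]
board edge R near [ 558.8 -287.1   12. ]
jig yaw -0.03036844668046451
len 0.11364453524366576 width 0.043716079491888424 yaw -0.11505618563185532
```

The measurements agree: the hull comes out 113.6 × 43.7 mm, the jig yaw is -0.030 and the hull yaw is -0.115. Next I'll look over the tray.

Run:
```python
from h import *
plan(.50,.389,.15,-1.604)
```

```text
slide [-491.1   10.4   -5.2] roll 0.15 dist 491 z 0.16066758991780478
```

```bash
python3 -m creep '[{"slide":[-491,10,-5],"roll":0,"grip":0},{"slide":[-491,10,-5],"roll":0,"grip":0},{"slide":[-491,10,-5],"roll":0,"grip":0},{"slide":[-491,10,-5],"roll":0,"grip":0},{"slide":[-491,10,-5],"roll":0,"grip":0},{"slide":[-491,10,-5],"roll":0,"grip":0},{"slide":[-491,10,-5],"roll":0,"grip":0},{"slide":[-491,10,-5],"roll":0,"grip":0},{"slide":[-491,10,-5],"roll":0,"grip":0},{"slide":[-491,10,-5],"roll":0,"grip":0},{"slide":[-491,10,-5],"roll":0,"grip":0},{"slide":[-491,10,-5],"roll":0,"grip":0},{"slide":[-491,10,-5],"roll":0,"grip":0},{"slide":[-491,10,-5],"roll":0,"grip":0},{"slide":[-491,10,-5],"roll":0,"grip":0},{"slide":[-491,10,-5],"roll":0,"grip":0}]'
python3 - <<'E'
from h import *
o=robot.get_obs();print(o["time"],o["tool_pos"],o["ee_rot"],np.abs(o["qvel"]).max())
c=camera_info("wrist");im=snapshot("wrist");np.save("w2.npy",im);import pickle;pickle.dump(c,open("w2.pkl","wb"))
save("w2",im,1.4)
E
```

```text
time: 2.87
tool_pos: [0.5002, 0.3883, 0.1508]
ee_rot: [-1.57, -0.0, -1.602]
wrist_force: [0.0, -0.2, 0.4]
width: 0.0939
2.8667 [0.50024781 0.3882975  0.15077883] [-1.57042310e+00 -4.74521341e-04 -1.60170648e+00] 0.006285913851848714
```

View pics/w2.png

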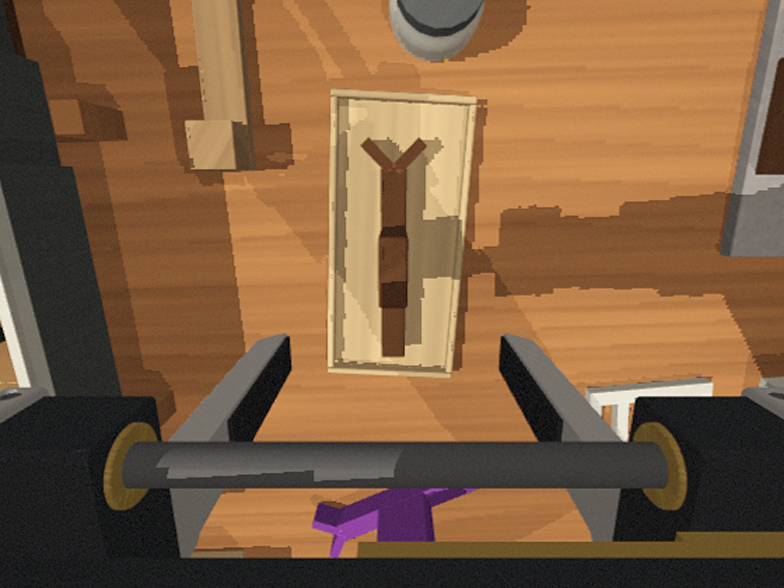

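The stick is seen in the tray. In the enlarged picture its grip top is around (393,260), its notch around (394,165) and its tail end at (394,356). A colour mask comes next.

Run:
```python
from h import *
import pickle
c=pickle.load(open("w2.pkl","rb"));im=np.load("w2.npy")
cv2.imwrite("pics/w2a.png",cv2.resize(im[90:265,225:345,::-1],None,fx=3.4,fy=3.4,interpolation=cv2.INTER_NEAREST))
m=((im.max(2)<125)&(im[:,:,0]>im[:,:,2]*1.3)&(im[:,:,0]>25)).astype(np.uint8); m[:, :240]=0;m[:,320:]=0;m[:95]=0;m[260:]=0
for v in range(96,258,6):
    x=np.where(m[v]&((im[v].sum(1)<250)))[0]
    print(v, (x.min(),x.max(),len(x)) if len(x) else None, end="; ")
```

```text
96 None; 102 (np.int64(260), np.int64(302), 14); 108 (np.int64(262), np.int64(300), 22); 114 (np.int64(268), np.int64(294), 22); 120 (np.int64(273), np.int64(289), 17); 126 (np.int64(273), np.int64(289), 17); 132 (np.int64(273), np.int64(289), 17); 138 (np.int64(273), np.int64(289), 17); 144 (np.int64(273), np.int64(289), 17); 150 (np.int64(273), np.int64(289), 17); 156 (np.int64(273), np.int64(289), 17); 162 (np.int64(273), np.int64(289), 17); 168 (np.int64(271), np.int64(290), 20); 174 (np.int64(271), np.int64(291), 21); 180 (np.int64(271), np.int64(290), 20); 186 (np.int64(271), np.int64(290), 20); 192 (np.int64(271), np.int64(291), 21); 198 (np.int64(271), np.int64(290), 20); 204 (np.int64(271), np.int64(290), 20); 210 (np.int64(271), np.int64(290), 20); 216 (np.int64(271), np.int64(290), 20); 222 (np.int64(273), np.int64(288), 16); 228 (np.int64(273), np.int64(288), 16); 234 (np.int64(273), np.int64(289), 17); 240 (np.int64(273), np.int64(288), 16); 246 (np.int64(273), np.int64(288), 16); 252 (np.int64(273), np.int64(288), 16);
```

View pics/w2a.png

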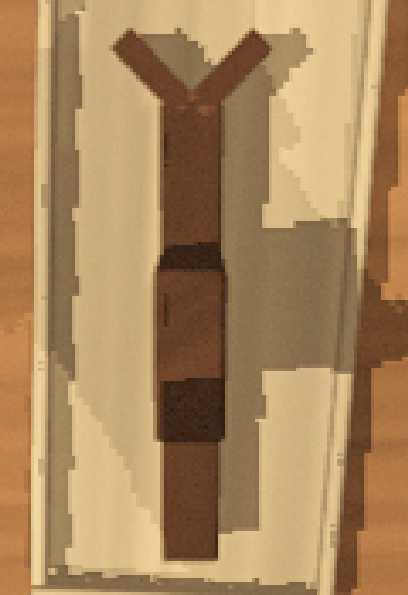

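Run:
```python
from h import *
import pickle
c=pickle.load(open("w2.pkl","rb"))
A=lambda x,y:(x/3.4+225-.5,y/3.4+90-.5)
r=lambda n,uv,z:(print(n,np.round(ray(c,uv,z)*1000,1)),ray(c,uv,z))[1]
t=r("tail",(280.7,A(0,560)[1]),.027);n=r("notch",A(194,92),.027)
pl=r("prongL",A(125,30),.027);pr=r("prongR",A(257,30),.027)
gf=r("grip front",(280.7,A(0,270)[1]),.081);gb=r("grip back",(280.6,A(0,440)[1]),.081)
print("yaw",np.arctan2((n-t)[1],(n-t)[0]),np.arctan2((gf-gb)[1],(gf-gb)[0]),np.arctan2(pr[0]-pl[0],pl[1]-pr[1]))
print(np.linalg.norm(n-t), np.linalg.norm(pl-pr),np.linalg.norm(gf-gb),(gf+gb)/2)
for nme,q in dict(TL=(45,0),).items(): pass
plan(*(((gf+gb)/2)[:2]),.15,-1.571+np.arctan2((n-t)[1],(n-t)[0]))
```

```text
tail [445.8 390.   27. ]
notch [586.5 384.6  27. ]
prongL [603.4 403.1  27. ]
prongR [602.3 366.8  27. ]
grip front [543.7 386.7  81. ]
grip back [501.2 388.2  81. ]
yaw -0.03805119325970806 -0.034255771403481225 -0.031224388227368186
0.14078658458738832 0.03636485323296095 0.04251280134289873 [0.52241845 0.3874244  0.081     ]
slide [ 0.2  1.  22.2] roll 0.41 dist 22 z 0.150938340945067
```

The stick origin is (522.6, 387.3) with yaw -0.034, so the tool is nearly aligned already. I'll move over it, go down and close.

```bash
python3 -m creep '[{"slide":[0,40,22],"roll":0.2,"grip":0},{"slide":[0,80,22],"roll":0.2,"grip":0},{"slide":[0,100,22],"roll":0.2,"grip":0},{"slide":[0,109,22],"roll":0.2,"grip":0},{"slide":[0,109,22],"roll":0.2,"grip":0},{"slide":[0,109,22],"roll":0.2,"grip":0},{"slide":[0,109,22],"roll":0.2,"grip":1},{"slide":[0,109,22],"roll":0.2,"grip":1},{"slide":[0,109,22],"roll":0.2,"grip":1},{"slide":[0,109,22],"roll":0.2,"grip":1},{"slide":[0,109,22],"roll":0.2,"grip":1},{"slide":[0,109,22],"roll":0.2,"grip":1},{"slide":[0,109,22],"roll":0.2,"grip":1},{"slide":[0,109,22],"roll":0.2,"grip":1},{"slide":[0,109,22],"roll":0.2,"grip":1},{"slide":[0,109,22],"roll":0.2,"grip":1}]'
```

```text
time: 4.25
tool_pos: [0.5215, 0.3895, 0.0413]
ee_rot: [-1.571, -0.0, -1.603]
wrist_force: [0.3, 0.4, -0.2]
width: 0.0307
```

```bash
python3 -m creep '[{"slide":[0,0,0],"roll":0,"grip":1},{"slide":[0,0,0],"roll":0,"grip":1},{"slide":[0,0,0],"roll":0,"grip":1},{"slide":[0,0,0],"roll":0,"grip":1},{"slide":[0,0,0],"roll":0,"grip":1}]'
python3 - <<'E'
from h import *
for i in range(1): o=robot.get_obs();print(o["time"],o["tool_pos"],o["ee_rot"],o["width"])
E
```

```text
time: 4.67
tool_pos: [0.5215, 0.3895, 0.0413]
ee_rot: [-1.571, -0.0, -1.603]
wrist_force: [0.3, 0.3, 0.1]
width: 0.0178
4.6667 [0.52145592 0.3894917  0.04125839] [-1.57103311e+00 -2.45782309e-04 -1.60277838e+00] 0.017802599131448882
```

Gripped at 17.8 mm. Lifting, then looking at the stick in the hand.

```bash
python3 -m creep '[{"slide":[0,-15,0],"roll":0,"grip":1},{"slide":[0,-40,0],"roll":0,"grip":1},{"slide":[0,-70,0],"roll":0,"grip":1},{"slide":[0,-100,0],"roll":0,"grip":1},{"slide":[0,-110,0],"roll":0,"grip":1},{"slide":[0,-110,0],"roll":0,"grip":1},{"slide":[0,-110,0],"roll":0,"grip":1}]'
python3 - <<'E'
from h import *
o=robot.get_obs();print(o["time"],o["tool_pos"],o["ee_rot"],o["width"],np.abs(o["qvel"]).max())
c=camera_info("wrist");im=snapshot("wrist");np.save("w3.npy",im);import pickle;pickle.dump((c,o),open("w3.pkl","wb"))
save("w3",im,1.4)
cv2.imwrite("pics/w3a.png",cv2.resize(im[90:350,225:345,::-1],None,fx=3,fy=2.3,interpolation=cv2.INTER_NEAREST))
E
```

```text
time: 5.25
tool_pos: [0.5215, 0.3895, 0.1509]
ee_rot: [-1.571, -0.0, -1.603]
wrist_force: [-0.3, -0.2, -1.3]
width: 0.018
5.25 [0.52146259 0.38951987 0.1509263 ] [-1.57077772e+00 -1.19971588e-04 -1.60273459e+00] 0.018027443251989354 0.05187101464625346
```

View pics/w3.png

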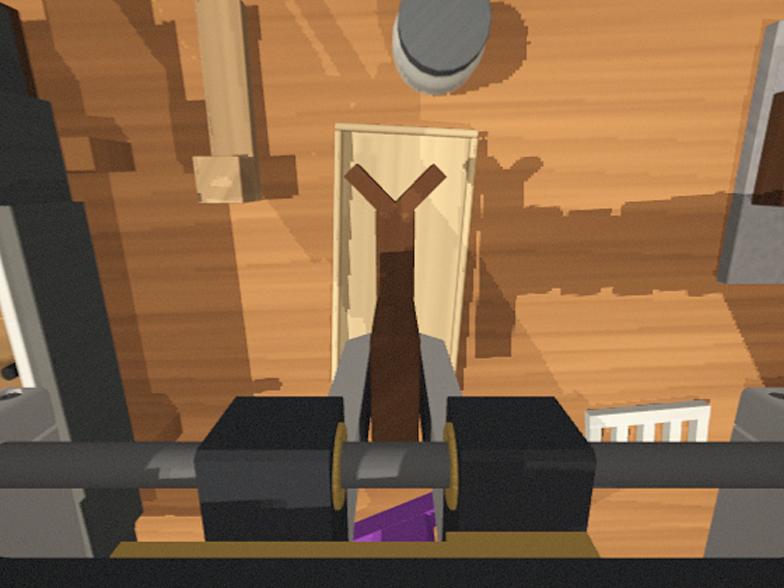

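The stick hangs straight in the fingers. In the enlarged picture the notch's inner corner is at (395,203) and the prong tips at about (357,164) and (433,164).

Run:
```python
from h import *
import pickle
c,o=pickle.load(open("w3.pkl","rb"));im=np.load("w3.npy")
cv2.imwrite("pics/w3a.png",cv2.resize(im[110:215,235:330,::-1],None,fx=5,fy=5,interpolation=cv2.INTER_NEAREST))
```

```text
(no output)
```

View pics/w3a.png

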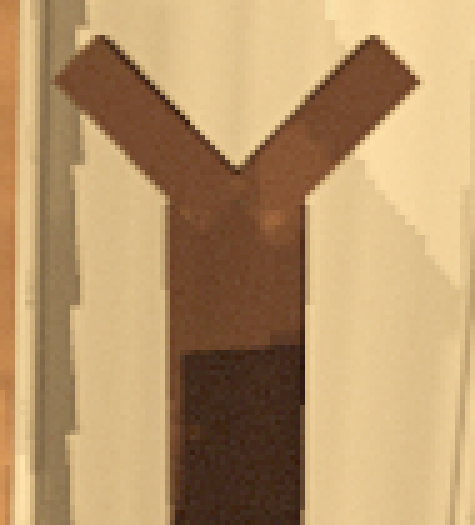

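Run:
```python
from h import *
import pickle
c,o=pickle.load(open("w3.pkl","rb"))
A=lambda x,y:(x/5+235-.5,y/5+110-.5)
n=ray(c,A(239,172),.136);l=ray(c,A(101,37),.136);r=ray(c,A(376,37),.136)
R=Ro.from_euler('xyz',o["ee_rot"]).as_matrix()
for q in (n,l,r): print(np.round(q*1000,1), np.round(R.T@(q-o["tool_pos"])*1000,1))
M=np.array(c["cam_to_world"]);print(R.T@(M[:3,3]-o["tool_pos"]))
c0=pickle.load(open("w2.pkl","rb"))
# approach
yaw=np.radians(45)-.0304
co=np.array([570.1,-253.4]);d=np.array([np.cos(yaw),np.sin(yaw)])
for s in (0,25): 
  print("tcp",co-(65+s)*d)
t=(co-90*d)/1000
plan(t[0],t[1],.15,yaw-np.pi/2)
```

```text
[587.3 386.  136. ] [ 1.4 14.9 65.9]
[603.9 402.3 136. ] [-15.4  14.9  82. ]
[602.8 368.8 136. ] [18.1 14.9 81.9]
[ 0.00105564 -0.17906613  0.07478778]
tcp [ 522.76226788 -297.94367652]
tcp [ 504.55544784 -315.0758598 ]
slide [7.043e+02 5.000e-01 6.300e+00] roll -45.09 dist 704 z 0.14917015465045202
```

```bash
python3 -m creep '[{"slide":[20,0,0],"roll":0,"grip":1},{"slide":[56,0,6],"roll":-4,"grip":1},{"slide":[94,0,6],"roll":-8,"grip":1},{"slide":[132,0,6],"roll":-12,"grip":1},{"slide":[170,0,6],"roll":-16,"grip":1},{"slide":[208,0,6],"roll":-20,"grip":1},{"slide":[246,0,6],"roll":-24,"grip":1},{"slide":[284,0,6],"roll":-28,"grip":1},{"slide":[322,0,6],"roll":-32,"grip":1},{"slide":[360,0,6],"roll":-36,"grip":1},{"slide":[398,0,6],"roll":-40,"grip":1},{"slide":[436,0,6],"roll":-44,"grip":1},{"slide":[474,0,6],"roll":-45,"grip":1},{"slide":[512,0,6],"roll":-45,"grip":1},{"slide":[550,0,6],"roll":-45,"grip":1},{"slide":[588,0,6],"roll":-45,"grip":1},{"slide":[626,0,6],"roll":-45,"grip":1},{"slide":[664,0,6],"roll":-45,"grip":1},{"slide":[692,0,6],"roll":-45,"grip":1},{"slide":[704,0,6],"roll":-45,"grip":1}]'
python3 -m creep '[{"slide":[0,0,0],"roll":0,"grip":1},{"slide":[0,30,0],"roll":0,"grip":1},{"slide":[0,60,0],"roll":0,"grip":1},{"slide":[0,60,0],"roll":0,"grip":1},{"slide":[0,60,0],"roll":0,"grip":1}]'
python3 - <<'E'
from h import *
o=robot.get_obs();print(o["time"],o["tool_pos"],o["ee_rot"],o["width"],np.abs(o["qvel"]).max())
c=camera_info("wrist");im=snapshot("wrist");np.save("w4.npy",im);import pickle;pickle.dump((c,o),open("w4.pkl","wb"))
save("w4",im,1.4)
E
```

```text
time: 6.97
tool_pos: [0.5029, -0.3172, 0.1476]
ee_rot: [-1.573, 0.005, -0.821]
wrist_force: [-1.0, -0.4, -0.8]
width: 0.0178
time: 7.38
tool_pos: [0.5035, -0.3112, 0.0885]
ee_rot: [-1.571, 0.007, -0.816]
wrist_force: [1.0, 0.2, -0.4]
width: 0.0176
7.3833 [ 0.50353856 -0.31117719  0.0885029 ] [-1.57141582  0.00744115 -0.81563883] 0.017569372639746672 0.0825812146519533
```

View pics/w4.png

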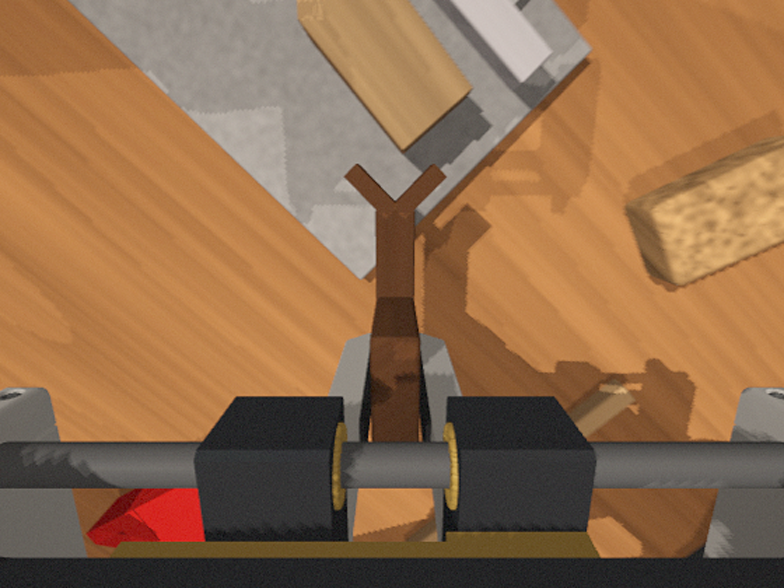

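Clean approach: the notch's inner corner is at (395,205) in the enlarged picture, and the hull's stern corner is at (404,151) ahead of it. Measuring the offset between them.

Run:
```python
from h import *
import pickle
c,o=pickle.load(open("w4.pkl","rb"));im=np.load("w4.npy")
cv2.imwrite("pics/w4a.png",cv2.resize(im[0:160,210:350,::-1],None,fx=3.7,fy=3.7,interpolation=cv2.INTER_NEAREST))
A=lambda x,y:(x/1.4-.15,y/1.4-.15)
R=Ro.from_euler('xyz',o["ee_rot"]).as_matrix()
sole=.054
for nm,uv,z in [("notch",A(395,205),sole+.022),("pl",A(357,164),sole+.022),("pr",A(433,164),sole+.022),("corner",A(404,151),.046),("heel",A(470,93),.046),("knee?",A(303,22),.046)]:
    p=ray(c,uv,z);print(nm,np.round(p*1000,1),np.round(R.T@(p-o["tool_pos"])*1000,1))
```

```text
notch [ 550.5 -268.1   76. ] [ 0.9 12.5 63.8]
pl [ 551.9 -244.4   76. ] [-15.4  12.6  81. ]
pr [ 574.3 -268.1   76. ] [17.2 12.3 81. ]
corner [ 571.2 -254.4   46. ] [ 5.4 42.4 88.2]
heel [ 611.8 -259.2   46. ] [ 36.7  42.2 114.5]
knee? [ 580.2 -181.8   46. ] [-41.3  42.7 144.6]
```

View pics/w4a.png

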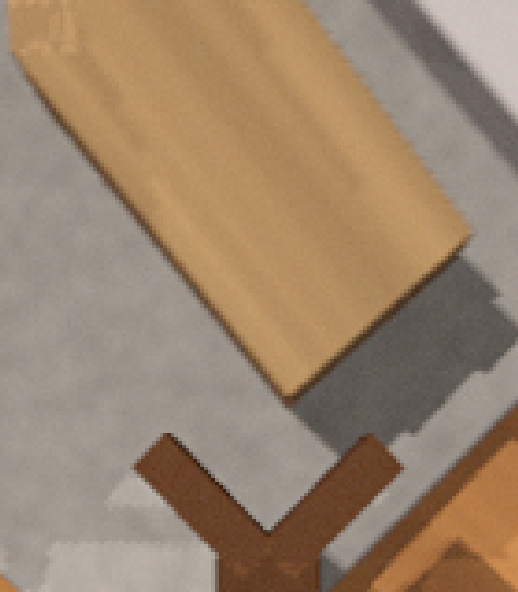

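Corner sits +4.4 mm across and +23.5 mm ahead of the notch. I'll descend to about 1.5 mm above the board with the standoff kept, then recheck.

```bash
python3 -m creep '[{"slide":[2,15,0],"roll":0,"grip":1},{"slide":[4,30,0],"roll":0,"grip":1},{"slide":[4,38,0],"roll":0,"grip":1},{"slide":[4,41.5,0],"roll":0,"grip":1},{"slide":[4,41.5,0],"roll":0,"grip":1},{"slide":[4,41.5,0],"roll":0,"grip":1},{"slide":[4,41.5,0],"roll":0,"grip":1}]'
python3 - <<'E'
from h import *
o=robot.get_obs();print(o["time"],o["tool_pos"],o["ee_rot"],o["width"],np.abs(o["qvel"]).max(),o["wrist_force"])
c=camera_info("wrist");im=snapshot("wrist");np.save("w5.npy",im);import pickle;pickle.dump((c,o),open("w5.pkl","wb"))
save("w5",im[:240,130:430],2.5)
E
```

```text
time: 8.02
tool_pos: [0.5086, -0.3176, 0.0515]
ee_rot: [-1.57, -0.002, -0.817]
wrist_force: [0.8, -0.9, -1.1]
width: 0.0177
8.0167 [ 0.50856095 -0.31755471  0.05150891] [-1.57034887 -0.00245262 -0.81714095] 0.017682310446919175 0.0037150924462006282 [ 0.84608794 -0.86983301 -1.07498802]
```

View pics/w5.png

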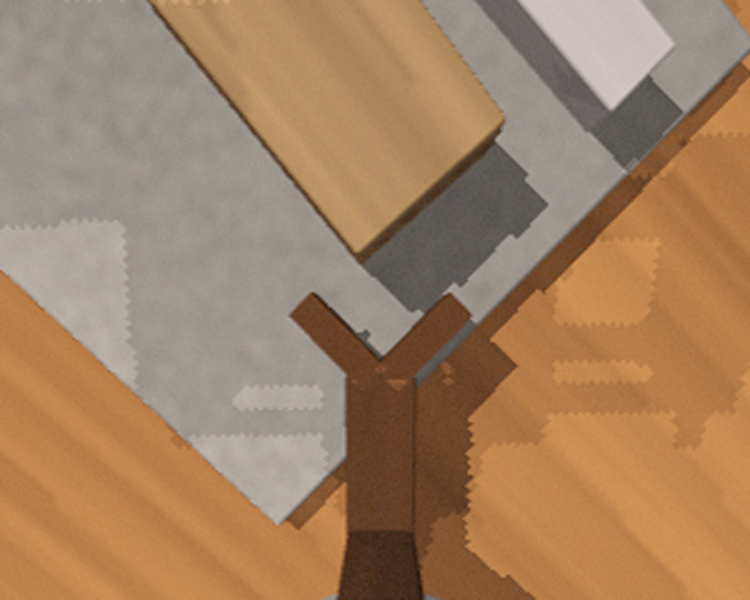

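The stick is just above the board. In this crop the notch's inner corner is at (380,357), with the hull's upper stern corner at (360,256).

Run:
```python
from h import *
import pickle
c,o=pickle.load(open("w5.pkl","rb"))
A=lambda x,y:(x/2.5+130-.3,y/2.5-.3)
R=Ro.from_euler('xyz',o["ee_rot"]).as_matrix()
P={}
for nm,uv,z in [("notch",A(380,357),.015+.022),("pl",A(316,294),.037),("pr",A(447,294),.037),("corner",A(360,256),.046),("heel",A(503,122),.046),("fenceend",A(613,110),.034),("fencefar",A(523,0),.034)]:
    p=ray(c,uv,z);P[nm]=p;print(nm,np.round(p*1000,1),np.round(R.T@(p-o["tool_pos"])*1000,1))
d=P["fencefar"]-P["fenceend"];print("fence yaw",np.arctan2(-d[0],d[1]))
d=P["pr"]-P["pl"];print("stick yaw",np.arctan2(d[0],-d[1]), "want",np.pi/4-.0304)
d=P["heel"]-P["corner"];print("hull",np.arctan2(d[1],d[0]))
```

```text
notch [ 557.2 -273.    37. ] [ 0.7 14.5 65.9]
pl [ 557.4 -251.4   37. ] [-14.8  14.5  80.9]
pr [ 579.2 -274.7   37. ] [17.  14.6 80.9]
corner [ 570.8 -253.9   46. ] [-3.8  5.5 88.9]
heel [ 612.7 -258.    46. ] [ 27.8   5.6 116.7]
fenceend [ 635.3 -274.3   34. ] [ 55.1  17.7 122. ]
fencefar [ 636.5 -242.8   34. ] [ 33.   17.7 144.4]
fence yaw -0.03934574969137859
stick yaw 0.7533514009666052 want 0.7549981633974483
hull -0.09543439373829088
```

Square to within 0.002 rad. I'll seat the notch (-4.5, +23), then push about 12 mm toward the fence and 18 mm along the feed, slowly.

```bash
python3 -m creep '[{"slide":[-2,0,4],"roll":0,"grip":1},{"slide":[-4,0,10],"roll":0,"grip":1},{"slide":[-4.5,0,15],"roll":0,"grip":1},{"slide":[-4.5,0,19],"roll":0,"grip":1},{"slide":[-4.5,0,21],"roll":0,"grip":1},{"slide":[-4.5,0,23],"roll":0,"grip":1},{"slide":[-4.9,0,24.7],"roll":0,"grip":1},{"slide":[-5.2,0,26.5],"roll":0,"grip":1},{"slide":[-5.6,0,28.2],"roll":0,"grip":1},{"slide":[-5.9,0,30],"roll":0,"grip":1},{"slide":[-6.3,0,31.7],"roll":0,"grip":1},{"slide":[-6.6,0,33.5],"roll":0,"grip":1},{"slide":[-7,0,35.2],"roll":0,"grip":1},{"slide":[-7.3,0,37],"roll":0,"grip":1},{"slide":[-7.7,0,38.7],"roll":0,"grip":1},{"slide":[-8,0,40.5],"roll":0,"grip":1},{"slide":[-8.4,0,42.2],"roll":0,"grip":1},{"slide":[-8.7,0,44],"roll":0,"grip":1},{"slide":[-8.7,0,44],"roll":0,"grip":1}]'
cat > look.py <<'E'
import sys,pickle
from h import *
n=sys.argv[1]
o=robot.get_obs();print(o["time"],np.round(o["tool_pos"],4),np.round(o["ee_rot"],4),round(o["width"],4),np.round(o["wrist_force"],1))
c=camera_info("wrist");im=snapshot("wrist");np.save(n+".npy",im);pickle.dump((c,o),open(n+".pkl","wb"))
save(n,im[:240,130:430],2.5)
E
python3 look.py w6
```

```text
time: 9.65
tool_pos: [0.5342, -0.2803, 0.0499]
ee_rot: [-1.57, 0.0, -0.817]
wrist_force: [-0.1, -0.5, -1.0]
width: 0.0174
9.65 [ 0.5342 -0.2803  0.0499] [-1.5704e+00  1.0000e-04 -8.1690e-01] 0.0174 [-0.1 -0.5 -1. ]
```

View pics/w6.png

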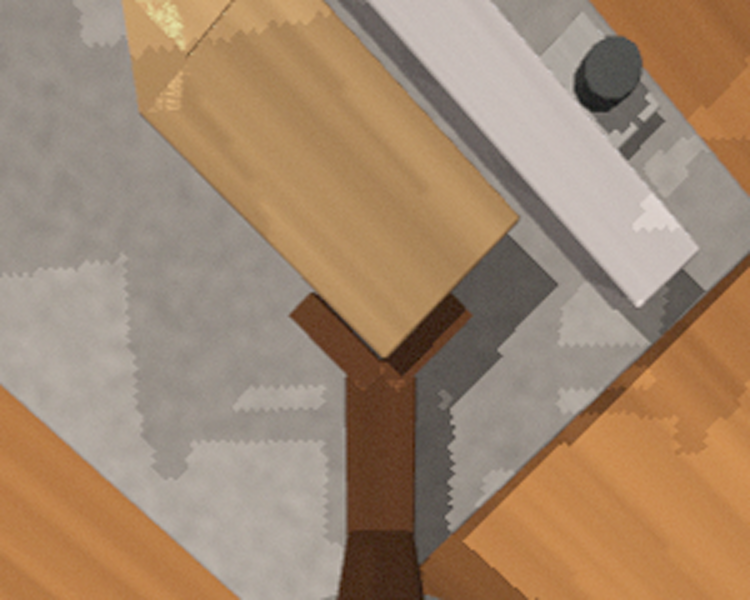

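The hull has seated in the notch. Its heel is at (518,220) in the crop and the fence's near top edge runs from (372,0) to (640,306). Computing the gap.

```bash
cat > gap.py <<'E'
import sys,pickle,json
from h import *
n=sys.argv[1];c,o=pickle.load(open(n+".pkl","rb"))
A=lambda q:(q[0]/2.5+130-.3,q[1]/2.5-.3)
H=json.loads(sys.argv[2]);F=json.loads(sys.argv[3])   # two hull back top pts (stern first), two fence top edge pts (stern first)
h=[ray(c,A(q),.046)[:2]*1e3 for q in H];f=[ray(c,A(q),.034)[:2]*1e3 for q in F]
u=(f[1]-f[0]);u/=np.linalg.norm(u);nx=np.array([u[1],-u[0]])
print("fence yaw",np.arctan2(-u[0],u[1]),"hull back yaw",np.arctan2(-(h[1]-h[0])[0],(h[1]-h[0])[1]))
for q in h: print("gap",(f[0]-q)@nx,"world",q)
# strip start in world from first measure
s=np.array([640.5,-83.9]);print("y to strip from heel",(s-h[0])@u,"bow gap",(s-h[0])@u-115)
E
python3 gap.py w6 '[[518,220],[330,13]]' '[[640,306],[372,0]]'
```

```text
fence yaw -0.032225074639856084 hull back yaw -0.022862863444086865
gap 10.373598535835919 world [ 626.21610771 -237.42450924]
gap 10.918385714103183 world [ 627.54640154 -179.24885537]
y to strip from heel 153.9050217911579 bow gap 38.90502179115791
```

The gap is 10.4–10.9 mm, parallel, and the bow is 39 mm before the strip. Pushing on to touch the fence.

```bash
python3 -m creep '[{"slide":[-0.5,0,1.7],"roll":0,"grip":1},{"slide":[-1,0,3.3],"roll":0,"grip":1},{"slide":[-1.4,0,5],"roll":0,"grip":1},{"slide":[-1.9,0,6.6],"roll":0,"grip":1},{"slide":[-2.4,0,8.2],"roll":0,"grip":1},{"slide":[-2.9,0,9.9],"roll":0,"grip":1},{"slide":[-3.3,0,11.5],"roll":0,"grip":1},{"slide":[-3.8,0,13.2],"roll":0,"grip":1},{"slide":[-4.3,0,14.8],"roll":0,"grip":1},{"slide":[-4.7,0,16.5],"roll":0,"grip":1},{"slide":[-5.2,0,18.1],"roll":0,"grip":1},{"slide":[-5.7,0,19.8],"roll":0,"grip":1},{"slide":[-5.7,0,20.5],"roll":0,"grip":1},{"slide":[-5.3,0,20.9],"roll":0,"grip":1},{"slide":[-5,0,21.3],"roll":0,"grip":1},{"slide":[-5,0,21.3],"roll":0,"grip":1}]'
python3 look.py w7
```

```text
time: 11.03
tool_pos: [0.545, -0.2627, 0.0501]
ee_rot: [-1.573, 0.001, -0.817]
wrist_force: [-4.0, -1.3, 2.1]
width: 0.0178
11.0333 [ 0.545  -0.2627  0.0501] [-1.5727e+00  1.4000e-03 -8.1720e-01] 0.0178 [-4.  -1.3  2.1]
```

View pics/w7.png

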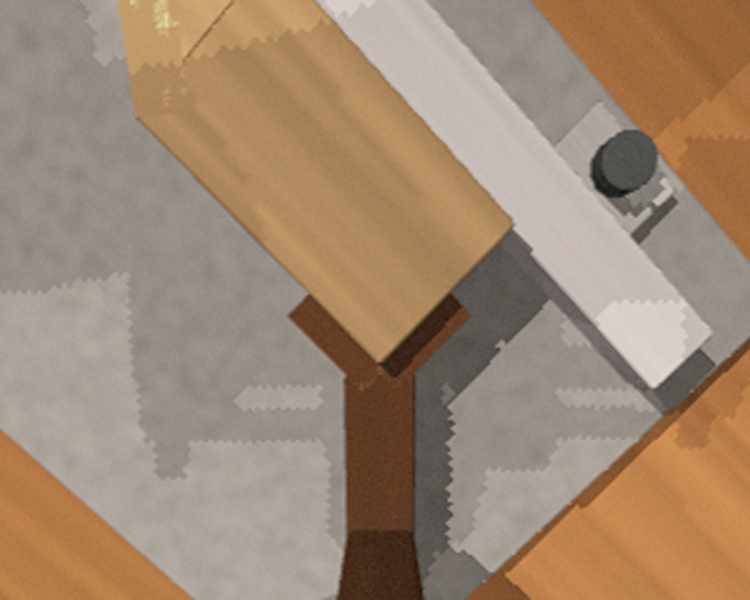

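The hull's back now lies along the fence from the heel (512,226) up to (318,0), and the fence edge beyond the stern runs to (654,388). The wrist reads about 4 N of pressing force. Checking the gap.

```bash
python3 gap.py w7 '[[512,226],[318,2]]' '[[654,388],[520,237]]'
python3 - <<'E'
import numpy as np,cv2
im=np.load("w7.npy")[:,:,::-1]
cv2.imwrite("pics/w7b.png",cv2.resize(im[0:110,170:350],None,fx=4.4,fy=4.4,interpolation=cv2.INTER_NEAREST))
E
```

```text
fence yaw -0.03633497690908463 hull back yaw -0.04764690122928083
gap 2.0266402389320204 world [ 635.2084476  -219.84873646]
gap 1.3330714372434846 world [ 638.1287824  -158.60394499]
y to strip from heel 136.05123062924508 bow gap 21.051230629245083
```

View pics/w7b.png

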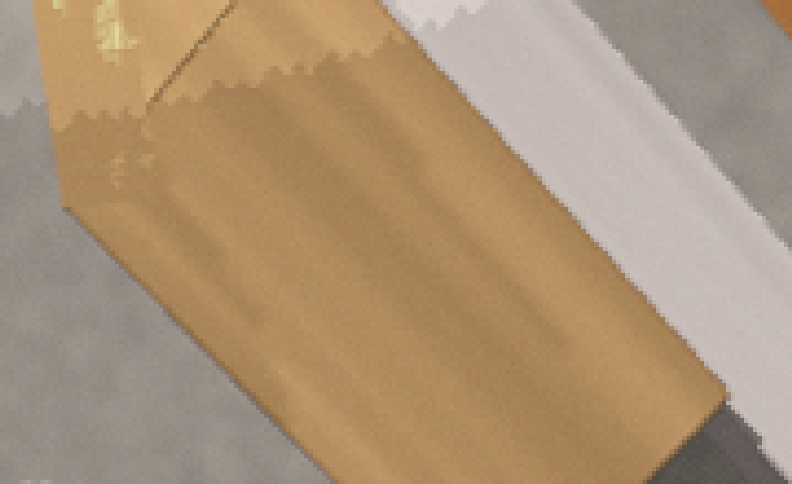

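The force shows contact, but the picture can't rule out a 1–2 mm gap at the heel because the hull hides the edge. I'll press a little more, purely toward the fence, and watch the force.

```bash
python3 -m creep '[{"slide":[0.35,0,0.35],"roll":0,"grip":1},{"slide":[0.7,0,0.7],"roll":0,"grip":1},{"slide":[1.05,0,1.05],"roll":0,"grip":1},{"slide":[1.05,0,1.05],"roll":0,"grip":1},{"slide":[1.05,0,1.05],"roll":0,"grip":1}]'
python3 look.py w8
python3 - <<'E'
import numpy as np,cv2
im=np.load("w8.npy")[:,:,::-1]
cv2.imwrite("pics/w8b.png",cv2.resize(im[0:165,170:350],None,fx=3.6,fy=3.6,interpolation=cv2.INTER_NEAREST))
E
```

```text
time: 11.5
tool_pos: [0.5452, -0.2629, 0.0501]
ee_rot: [-1.574, 0.003, -0.817]
wrist_force: [-8.5, 0.3, 4.0]
width: 0.0178
11.5 [ 0.5452 -0.2629  0.0501] [-1.5745  0.0034 -0.8173] 0.0178 [-8.5  0.3  4. ]
```

View pics/w8b.png

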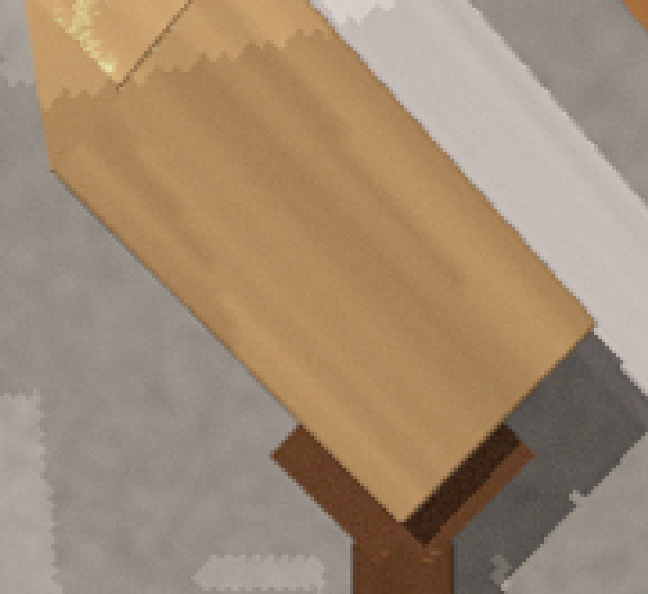

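The force doubled to 8.5 N with no movement, so the heel is firmly against the fence. I'll ease off a little and start the slow feed at 15 mm/s; feed is (-0.707, +0.707) in tool x and z.

```bash
python3 -m creep '[{"slide":[-1.2,0,0.6],"roll":0,"grip":1},{"slide":[-2.1,0,1.4],"roll":0,"grip":1},{"slide":[-3,0,2.3],"roll":0,"grip":1},{"slide":[-3.9,0,3.2],"roll":0,"grip":1},{"slide":[-4.8,0,4.1],"roll":0,"grip":1},{"slide":[-5.7,0,5],"roll":0,"grip":1},{"slide":[-6.6,0,5.9],"roll":0,"grip":1},{"slide":[-7.5,0,6.8],"roll":0,"grip":1},{"slide":[-8.4,0,7.7],"roll":0,"grip":1},{"slide":[-9.3,0,8.6],"roll":0,"grip":1},{"slide":[-10.2,0,9.5],"roll":0,"grip":1},{"slide":[-11.1,0,10.4],"roll":0,"grip":1}]'
python3 look.py w9
python3 - <<'E'
import numpy as np,cv2
im=np.load("w9.npy")[:,:,::-1]
cv2.imwrite("pics/w9b.png",cv2.resize(im[0:165,150:350],None,fx=3.6,fy=3.6,interpolation=cv2.INTER_NEAREST))
E
```

```text
time: 12.55
tool_pos: [0.5454, -0.2497, 0.0502]
ee_rot: [-1.577, -0.0, -0.818]
wrist_force: [-6.8, -6.7, 2.4]
width: 0.0176
12.55 [ 0.5454 -0.2497  0.0502] [-1.5766e+00 -1.0000e-04 -8.1830e-01] 0.0176 [-6.8 -6.7  2.4]
```

View pics/w9b.png

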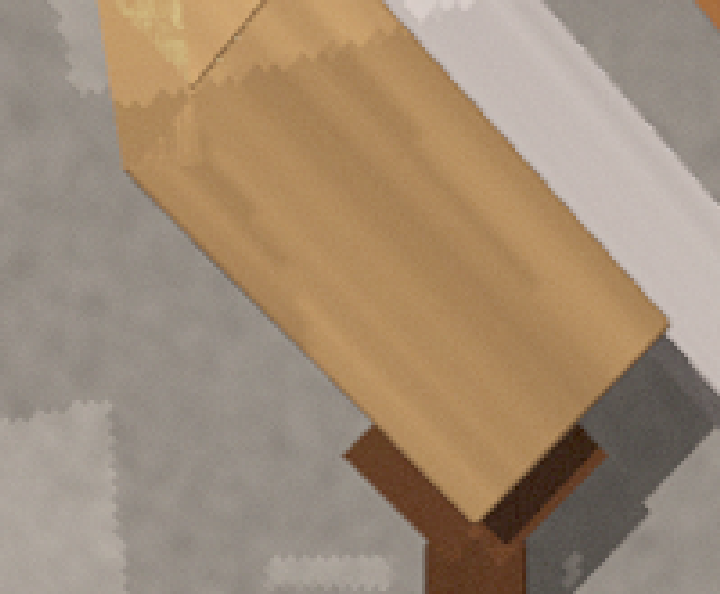

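The hull moved about 13 mm along. Before the bow reaches the strip I'll check flushness by line fits: hull back edge at z 46 mm and outer edge against the fence's far top edge at z 34 mm.

```bash
cat > fl.py <<'E'
import sys,pickle
from h import *
n=sys.argv[1];c,o=pickle.load(open(n+".pkl","rb"));im=np.load(n+".npy").astype(float)
sat=im[:,:,0]-im[:,:,2]           # wood high, white/gray low
r0,r1=(int(sys.argv[2]),int(sys.argv[3])) if len(sys.argv)>3 else (5,85)
B=[];O=[];F=[]
for v in range(r0,r1):
    w=np.where((sat[v]>45)&(im[v].sum(1)>280))[0]
    w=w[(w>140)&(w<380)]
    # longest run
    s=np.split(w,np.where(np.diff(w)>3)[0]+1);s=max(s,key=len)
    if len(s)<20: continue
    def sub(i,d): # edge between i and i+d at half level
        a=sat[v,i-3*d];b=sat[v,i+3*d];h=(a+b)/2
        for k in range(-3,3):
            p,q=sat[v,i+k*d],sat[v,i+(k+1)*d]
            if p>=h>q: return i+d*(k+(p-h)/(p-q))
        return np.nan
    e=sub(s[-1],1);B.append((e,v));O.append((sub(s[0],-1),v))
    g=im[v].mean(1); k=int(e)+6
    seg=g[k:k+110]; 
    j=np.where((seg[:-3]-seg[3:])>20)[0]
    if len(j): 
        a=k+j[0]; h=(g[a-1]+g[a+5])/2
        for t in range(a-1,a+6):
            if g[t]>=h>g[t+1]: F.append((t+(g[t]-h)/(g[t]-g[t+1]),v));break
def fit(P,z):
    Q=np.array([ray(c,p,z)[:2]*1e3 for p in P if not np.isnan(p[0])])
    for _ in range(4):
        m=np.polyfit(Q[:,1],Q[:,0],1);r=Q[:,0]-np.polyval(m,Q[:,1]);k=abs(r)<max(.5,2*np.median(abs(r)));
        if k.all():break
        Q=Q[k]
    return m,Q
for nm,P,z in (("back",B,.046),("outer",O,.046),("fence far edge",F,.034)):
    try:
        m,Q=fit(P,z);print(nm,"yaw",round(-np.arctan(m[0]),4),"x@y=-150:",round(np.polyval(m,-150),1),"y range",Q[:,1].min().round(),Q[:,1].max().round(),len(Q))
    except Exception as e: print(nm,e)
E
for i in w6 w7 w8 w9; do echo $i; python3 fl.py $i; done
```

```text
w6
back yaw -0.0229 x@y=-150: 628.9 y range -235.0 -180.0 80
outer yaw -0.1982 x@y=-150: 590.5 y range -190.0 -154.0 59
fence far edge yaw 0.3212 x@y=-150: 623.1 y range -262.0 -179.0 58
w7
back yaw -0.0299 x@y=-150: 638.1 y range -216.0 -161.0 80
outer yaw -0.2525 x@y=-150: 596.9 y range -171.0 -133.0 67
fence far edge yaw -0.0327 x@y=-150: 658.2 y range -234.0 -177.0 70
w8
back yaw -0.0301 x@y=-150: 638.1 y range -216.0 -161.0 80
outer yaw -0.2496 x@y=-150: 596.8 y range -171.0 -134.0 67
fence far edge yaw -0.0331 x@y=-150: 658.2 y range -235.0 -177.0 75
w9
back yaw -0.0298 x@y=-150: 638.1 y range -203.0 -148.0 80
outer yaw -0.2614 x@y=-150: 593.8 y range -158.0 -120.0 68
fence far edge yaw -0.0316 x@y=-150: 658.1 y range -222.0 -163.0 80
```

The hull back's yaw is -0.030 and the fence's is -0.032, and the line position is unchanged, so it is flush. Continuing the slow feed.

```bash
python3 -m creep '[{"slide":[-0.9,0,0.9],"roll":0,"grip":1},{"slide":[-1.8,0,1.8],"roll":0,"grip":1},{"slide":[-2.7,0,2.7],"roll":0,"grip":1},{"slide":[-3.6,0,3.6],"roll":0,"grip":1},{"slide":[-4.5,0,4.5],"roll":0,"grip":1},{"slide":[-5.4,0,5.4],"roll":0,"grip":1},{"slide":[-6.3,0,6.3],"roll":0,"grip":1},{"slide":[-7.2,0,7.2],"roll":0,"grip":1},{"slide":[-8.1,0,8.1],"roll":0,"grip":1},{"slide":[-9,0,9],"roll":0,"grip":1},{"slide":[-9.9,0,9.9],"roll":0,"grip":1},{"slide":[-10.8,0,10.8],"roll":0,"grip":1},{"slide":[-11.7,0,11.7],"roll":0,"grip":1},{"slide":[-12.6,0,12.6],"roll":0,"grip":1},{"slide":[-13.5,0,13.5],"roll":0,"grip":1},{"slide":[-14.4,0,14.4],"roll":0,"grip":1},{"slide":[-15.3,0,15.3],"roll":0,"grip":1},{"slide":[-16.2,0,16.2],"roll":0,"grip":1},{"slide":[-17.1,0,17.1],"roll":0,"grip":1},{"slide":[-18,0,18],"roll":0,"grip":1}]'
python3 look.py w10; python3 fl.py w10
```

```text
time: 14.27
tool_pos: [0.5461, -0.2244, 0.0502]
ee_rot: [-1.577, -0.0, -0.818]
wrist_force: [-6.6, -5.8, 2.9]
width: 0.0179
14.2667 [ 0.5461 -0.2244  0.0502] [-1.5769e+00 -1.0000e-04 -8.1830e-01] 0.0179 [-6.6 -5.8  2.9]
back yaw -0.03 x@y=-150: 638.1 y range -178.0 -123.0 80
outer yaw -0.2614 x@y=-150: 587.8 y range -133.0 -95.0 68
fence far edge yaw -0.0293 x@y=-150: 658.0 y range -196.0 -141.0 72
```

View pics/w10.png

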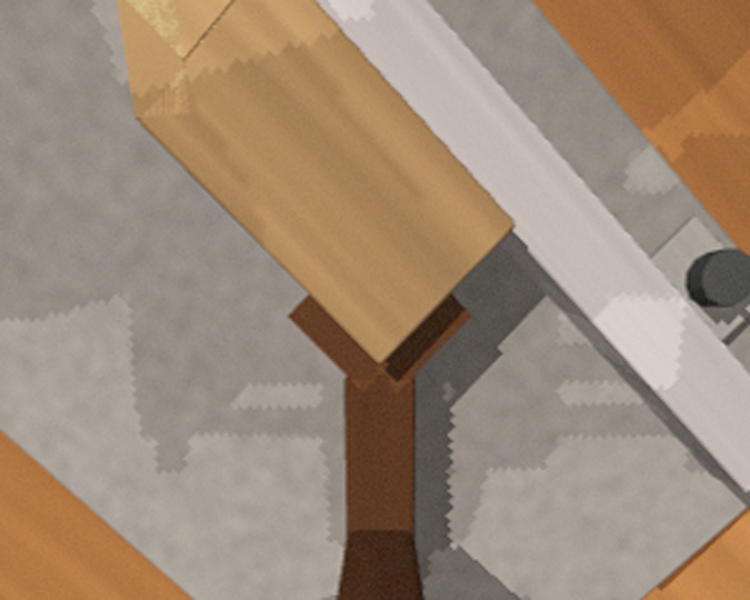

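The hull stays flush in the notch, sliding along the fence with steady forces. Continuing.

```bash
python3 -m creep '[{"slide":[-0.9,0,0.9],"roll":0,"grip":1},{"slide":[-1.8,0,1.8],"roll":0,"grip":1},{"slide":[-2.7,0,2.7],"roll":0,"grip":1},{"slide":[-3.6,0,3.6],"roll":0,"grip":1},{"slide":[-4.5,0,4.5],"roll":0,"grip":1},{"slide":[-5.4,0,5.4],"roll":0,"grip":1},{"slide":[-6.3,0,6.3],"roll":0,"grip":1},{"slide":[-7.2,0,7.2],"roll":0,"grip":1},{"slide":[-8.1,0,8.1],"roll":0,"grip":1},{"slide":[-9,0,9],"roll":0,"grip":1},{"slide":[-9.9,0,9.9],"roll":0,"grip":1},{"slide":[-10.8,0,10.8],"roll":0,"grip":1},{"slide":[-11.7,0,11.7],"roll":0,"grip":1},{"slide":[-12.6,0,12.6],"roll":0,"grip":1},{"slide":[-13.5,0,13.5],"roll":0,"grip":1},{"slide":[-14.4,0,14.4],"roll":0,"grip":1},{"slide":[-15.3,0,15.3],"roll":0,"grip":1},{"slide":[-16.2,0,16.2],"roll":0,"grip":1},{"slide":[-17.1,0,17.1],"roll":0,"grip":1},{"slide":[-18,0,18],"roll":0,"grip":1}]'
python3 look.py w11; python3 fl.py w11
```

```text
time: 15.98
tool_pos: [0.5469, -0.1989, 0.0502]
ee_rot: [-1.577, 0.0, -0.818]
wrist_force: [-7.8, -5.9, 3.1]
width: 0.0178
15.9833 [ 0.5469 -0.1989  0.0502] [-1.5771  0.     -0.8182] 0.0178 [-7.8 -5.9  3.1]
back yaw -0.0301 x@y=-150: 638.1 y range -152.0 -98.0 80
outer yaw -0.2605 x@y=-150: 581.8 y range -107.0 -70.0 67
fence far edge yaw -0.0298 x@y=-150: 658.0 y range -171.0 -120.0 70
```

View pics/w11.png

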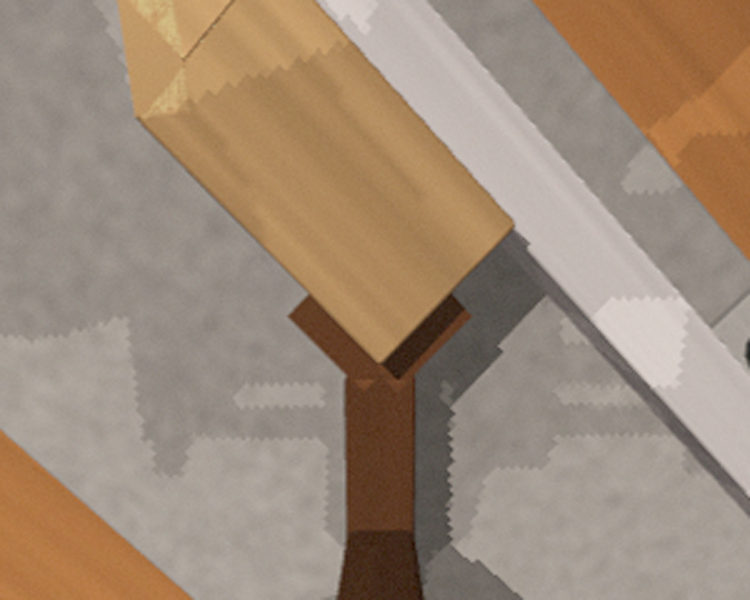

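Still flush, with the pressing force slowly creeping up to 7.8 N. I'll ease it by a hair and continue.

```bash
python3 -m creep '[{"slide":[-0.9,0,0.9],"roll":0,"grip":1},{"slide":[-1.8,0,1.7],"roll":0,"grip":1},{"slide":[-2.7,0,2.6],"roll":0,"grip":1},{"slide":[-3.7,0,3.5],"roll":0,"grip":1},{"slide":[-4.6,0,4.4],"roll":0,"grip":1},{"slide":[-5.5,0,5.2],"roll":0,"grip":1},{"slide":[-6.4,0,6.1],"roll":0,"grip":1},{"slide":[-7.3,0,7],"roll":0,"grip":1},{"slide":[-8.2,0,7.9],"roll":0,"grip":1},{"slide":[-9.2,0,8.8],"roll":0,"grip":1},{"slide":[-10.1,0,9.7],"roll":0,"grip":1},{"slide":[-11,0,10.6],"roll":0,"grip":1},{"slide":[-11.9,0,11.5],"roll":0,"grip":1},{"slide":[-12.8,0,12.4],"roll":0,"grip":1},{"slide":[-13.7,0,13.2],"roll":0,"grip":1},{"slide":[-14.6,0,14.1],"roll":0,"grip":1},{"slide":[-15.5,0,15],"roll":0,"grip":1},{"slide":[-16.4,0,15.9],"roll":0,"grip":1},{"slide":[-17.3,0,16.8],"roll":0,"grip":1},{"slide":[-18.2,0,17.7],"roll":0,"grip":1}]'
python3 look.py w12; python3 fl.py w12
```

```text
time: 17.7
tool_pos: [0.5477, -0.1732, 0.0502]
ee_rot: [-1.576, 0.0, -0.818]
wrist_force: [-6.4, -6.0, 2.0]
width: 0.0182
17.7 [ 0.5477 -0.1732  0.0502] [-1.5764  0.     -0.818 ] 0.0182 [-6.4 -6.   2. ]
back yaw -0.0345 x@y=-150: 637.9 y range -127.0 -72.0 80
outer yaw -0.246 x@y=-150: 577.0 y range -82.0 -44.0 67
fence far edge yaw -0.0297 x@y=-150: 658.0 y range -145.0 -87.0 80
```

```bash
python3 -m creep '[{"slide":[-0.9,0,0.9],"roll":0,"grip":1},{"slide":[-1.8,0,1.8],"roll":0,"grip":1},{"slide":[-2.7,0,2.7],"roll":0,"grip":1},{"slide":[-3.6,0,3.6],"roll":0,"grip":1},{"slide":[-4.5,0,4.5],"roll":0,"grip":1},{"slide":[-5.4,0,5.4],"roll":0,"grip":1},{"slide":[-6.3,0,6.3],"roll":0,"grip":1},{"slide":[-7.2,0,7.2],"roll":0,"grip":1},{"slide":[-8.1,0,8.1],"roll":0,"grip":1},{"slide":[-9,0,9],"roll":0,"grip":1},{"slide":[-9.9,0,9.9],"roll":0,"grip":1},{"slide":[-10.8,0,10.8],"roll":0,"grip":1},{"slide":[-11.7,0,11.7],"roll":0,"grip":1},{"slide":[-12.6,0,12.6],"roll":0,"grip":1},{"slide":[-13.5,0,13.5],"roll":0,"grip":1},{"slide":[-14.4,0,14.4],"roll":0,"grip":1},{"slide":[-15.3,0,15.3],"roll":0,"grip":1},{"slide":[-16.2,0,16.2],"roll":0,"grip":1},{"slide":[-17.1,0,17.1],"roll":0,"grip":1},{"slide":[-18,0,18],"roll":0,"grip":1}]'
python3 look.py w13; python3 fl.py w13
```

```text
time: 19.42
tool_pos: [0.5484, -0.1478, 0.0502]
ee_rot: [-1.577, 0.0, -0.818]
wrist_force: [-6.6, -6.0, 2.9]
width: 0.0181
19.4167 [ 0.5484 -0.1478  0.0502] [-1.5766e+00  1.0000e-04 -8.1800e-01] 0.0181 [-6.6 -6.   2.9]
back yaw -0.0344 x@y=-150: 637.9 y range -101.0 -47.0 80
outer yaw -0.2579 x@y=-150: 569.9 y range -56.0 -18.0 69
fence far edge yaw -0.0282 x@y=-150: 658.1 y range -120.0 -91.0 38
```

View pics/w13.png

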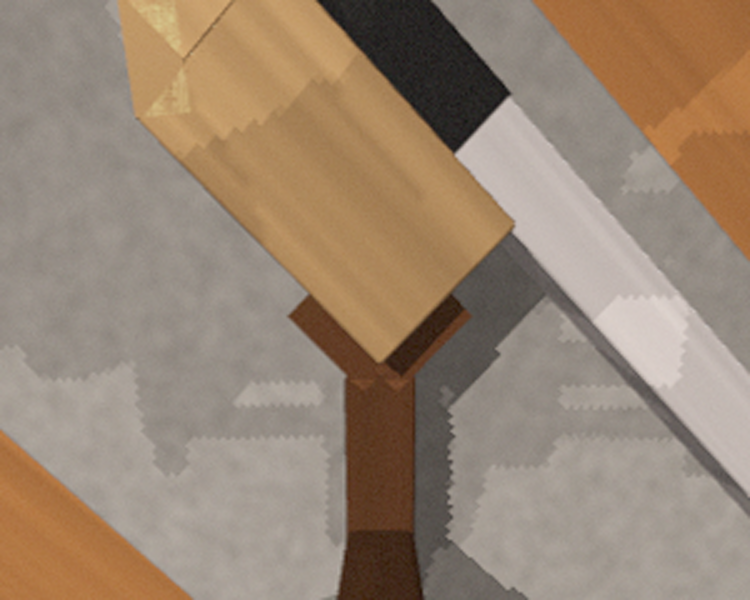

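The strip starts at (455,150) in the crop, about 28 mm ahead of the heel (514,227). The hull is still seated in the notch and flush, with about 95 mm to go.

```bash
python3 -m creep '[{"slide":[-0.9,0,0.9],"roll":0,"grip":1},{"slide":[-1.8,0,1.8],"roll":0,"grip":1},{"slide":[-2.7,0,2.7],"roll":0,"grip":1},{"slide":[-3.6,0,3.6],"roll":0,"grip":1},{"slide":[-4.5,0,4.5],"roll":0,"grip":1},{"slide":[-5.4,0,5.4],"roll":0,"grip":1},{"slide":[-6.3,0,6.3],"roll":0,"grip":1},{"slide":[-7.2,0,7.2],"roll":0,"grip":1},{"slide":[-8.1,0,8.1],"roll":0,"grip":1},{"slide":[-9,0,9],"roll":0,"grip":1},{"slide":[-9.9,0,9.9],"roll":0,"grip":1},{"slide":[-10.8,0,10.8],"roll":0,"grip":1},{"slide":[-11.7,0,11.7],"roll":0,"grip":1},{"slide":[-12.6,0,12.6],"roll":0,"grip":1},{"slide":[-13.5,0,13.5],"roll":0,"grip":1},{"slide":[-14.4,0,14.4],"roll":0,"grip":1},{"slide":[-15.3,0,15.3],"roll":0,"grip":1},{"slide":[-16.2,0,16.2],"roll":0,"grip":1},{"slide":[-17.1,0,17.1],"roll":0,"grip":1},{"slide":[-18,0,18],"roll":0,"grip":1}]'
python3 look.py w14; python3 fl.py w14
```

```text
time: 21.13
tool_pos: [0.5492, -0.1224, 0.0502]
ee_rot: [-1.577, 0.0, -0.818]
wrist_force: [-7.6, -5.8, 3.4]
width: 0.0179
21.1333 [ 0.5492 -0.1224  0.0502] [-1.5768e+00  1.0000e-04 -8.1800e-01] 0.0179 [-7.6 -5.8  3.4]
back yaw -0.0297 x@y=-150: 638.3 y range -76.0 -21.0 80
outer yaw -0.2449 x@y=-150: 565.8 y range -31.0 7.0 68
fence far edge yaw -0.0303 x@y=-150: 674.3 y range -102.0 -53.0 47
```

```bash
python3 -m creep '[{"slide":[-0.9,0,0.9],"roll":0,"grip":1},{"slide":[-1.8,0,1.7],"roll":0,"grip":1},{"slide":[-2.7,0,2.6],"roll":0,"grip":1},{"slide":[-3.7,0,3.5],"roll":0,"grip":1},{"slide":[-4.6,0,4.4],"roll":0,"grip":1},{"slide":[-5.5,0,5.2],"roll":0,"grip":1},{"slide":[-6.4,0,6.1],"roll":0,"grip":1},{"slide":[-7.3,0,7],"roll":0,"grip":1},{"slide":[-8.2,0,7.9],"roll":0,"grip":1},{"slide":[-9.2,0,8.8],"roll":0,"grip":1},{"slide":[-10.1,0,9.7],"roll":0,"grip":1},{"slide":[-11,0,10.6],"roll":0,"grip":1},{"slide":[-11.9,0,11.5],"roll":0,"grip":1},{"slide":[-12.8,0,12.4],"roll":0,"grip":1},{"slide":[-13.7,0,13.2],"roll":0,"grip":1},{"slide":[-14.6,0,14.1],"roll":0,"grip":1},{"slide":[-15.5,0,15],"roll":0,"grip":1},{"slide":[-16.4,0,15.9],"roll":0,"grip":1},{"slide":[-17.3,0,16.8],"roll":0,"grip":1},{"slide":[-18.2,0,17.7],"roll":0,"grip":1}]'
python3 look.py w15; python3 fl.py w15
```

```text
time: 22.85
tool_pos: [0.5499, -0.0967, 0.0501]
ee_rot: [-1.576, 0.0, -0.818]
wrist_force: [-7.6, -5.8, 3.3]
width: 0.0179
22.85 [ 0.5499 -0.0967  0.0501] [-1.576e+00  2.000e-04 -8.178e-01] 0.0179 [-7.6 -5.8  3.3]
back yaw -0.0295 x@y=-150: 638.3 y range -50.0 4.0 80
outer yaw -0.2662 x@y=-150: 556.6 y range -5.0 33.0 70
fence far edge yaw -0.0301 x@y=-150: 674.4 y range -86.0 -32.0 56
```

View pics/w15.png

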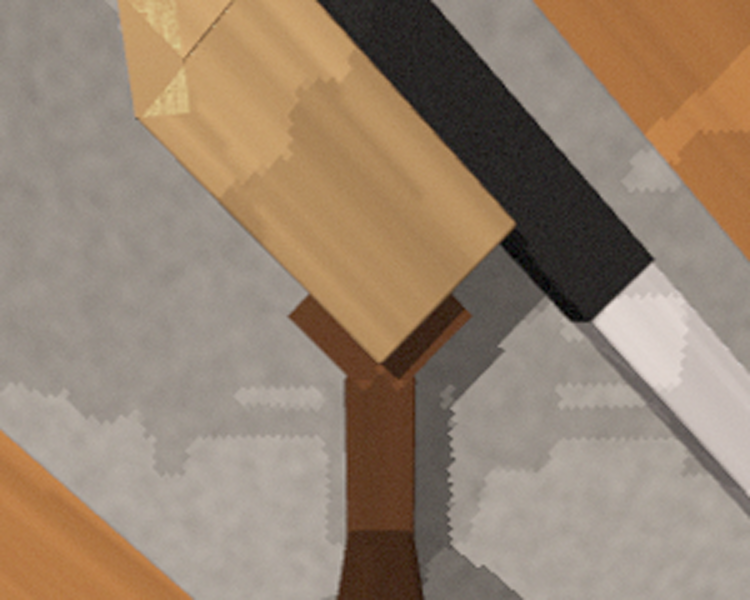

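The stern has passed the strip start (593,322 in the crop) and the hull is still flush. Heel position, to work out what remains:

```bash
python3 - <<'E'
from h import *
import pickle
c,o=pickle.load(open("w15.pkl","rb"))
h=ray(c,(515/2.5+130-.3,226/2.5-.3),.046)*1e3;print(h)
u=np.array([.0304,.9995]);print("remaining",(np.array([645.4,105.3])-h[:2])@u-115)
E
python3 -m creep '[{"slide":[-0.9,0,0.9],"roll":0,"grip":1},{"slide":[-1.8,0,1.8],"roll":0,"grip":1},{"slide":[-2.7,0,2.7],"roll":0,"grip":1},{"slide":[-3.6,0,3.6],"roll":0,"grip":1},{"slide":[-4.5,0,4.5],"roll":0,"grip":1},{"slide":[-5.4,0,5.4],"roll":0,"grip":1},{"slide":[-6.3,0,6.3],"roll":0,"grip":1},{"slide":[-7.2,0,7.2],"roll":0,"grip":1},{"slide":[-8.1,0,8.1],"roll":0,"grip":1},{"slide":[-9,0,9],"roll":0,"grip":1},{"slide":[-9.9,0,9.9],"roll":0,"grip":1},{"slide":[-10.8,0,10.8],"roll":0,"grip":1},{"slide":[-11.7,0,11.7],"roll":0,"grip":1},{"slide":[-12.6,0,12.6],"roll":0,"grip":1},{"slide":[-13.5,0,13.5],"roll":0,"grip":1},{"slide":[-14.4,0,14.4],"roll":0,"grip":1},{"slide":[-15.3,0,15.3],"roll":0,"grip":1},{"slide":[-16.2,0,16.2],"roll":0,"grip":1},{"slide":[-17.1,0,17.1],"roll":0,"grip":1},{"slide":[-18,0,18],"roll":0,"grip":1}]'
```

```text
[640.51947832 -54.32561248  46.        ]
remaining 44.6941675295073
time: 24.57
tool_pos: [0.5506, -0.0712, 0.0501]
ee_rot: [-1.576, 0.0, -0.818]
wrist_force: [-6.9, -6.2, 3.5]
width: 0.018
```

About 19 mm left. I'll feed 16 mm, then slow down and watch the force for the stop.

```bash
python3 -m creep '[{"slide":[-0.9,0,0.9],"roll":0,"grip":1},{"slide":[-1.8,0,1.8],"roll":0,"grip":1},{"slide":[-2.7,0,2.7],"roll":0,"grip":1},{"slide":[-3.6,0,3.6],"roll":0,"grip":1},{"slide":[-4.5,0,4.5],"roll":0,"grip":1},{"slide":[-5.4,0,5.4],"roll":0,"grip":1},{"slide":[-6.3,0,6.3],"roll":0,"grip":1},{"slide":[-7.2,0,7.2],"roll":0,"grip":1},{"slide":[-8.1,0,8.1],"roll":0,"grip":1},{"slide":[-9,0,9],"roll":0,"grip":1},{"slide":[-9.9,0,9.9],"roll":0,"grip":1},{"slide":[-10.8,0,10.8],"roll":0,"grip":1},{"slide":[-11.3,0,11.3],"roll":0,"grip":1}]'
python3 -m creep '[{"slide":[-0.5,0,0.5],"roll":0,"grip":1},{"slide":[-1,0,1],"roll":0,"grip":1},{"slide":[-1.5,0,1.5],"roll":0,"grip":1}]'
python3 -m creep '[{"slide":[-0.5,0,0.5],"roll":0,"grip":1},{"slide":[-1,0,1],"roll":0,"grip":1}]'
```

```text
time: 25.65
tool_pos: [0.5511, -0.0552, 0.0501]
ee_rot: [-1.576, 0.0, -0.818]
wrist_force: [-7.1, -6.0, 3.9]
width: 0.0177
time: 25.9
tool_pos: [0.5512, -0.0532, 0.0501]
ee_rot: [-1.576, 0.0, -0.818]
wrist_force: [-6.6, -5.5, 3.8]
width: 0.018
time: 26.07
tool_pos: [0.5512, -0.0518, 0.0502]
ee_rot: [-1.576, 0.0, -0.818]
wrist_force: [-8.1, -5.7, 4.1]
width: 0.0179
```

No rise in the force yet, so it hasn't reached the stop. Small steps forward.

```bash
python3 -m creep '[{"slide":[-0.5,0,0.5],"roll":0,"grip":1},{"slide":[-1,0,1],"roll":0,"grip":1}]'
python3 look.py w16
python3 - <<'E'
from h import *
im=snapshot("top");save("t16",im[130:220,220:380],5)
E
```

```text
time: 26.23
tool_pos: [0.5511, -0.0515, 0.0503]
ee_rot: [-1.578, -0.001, -0.818]
wrist_force: [-7.3, -8.8, 3.8]
width: 0.0177
26.2333 [ 0.5511 -0.0515  0.0503] [-1.5781e+00 -1.2000e-03 -8.1810e-01] 0.0177 [-7.3 -8.8  3.8]
```

View pics/t16.png

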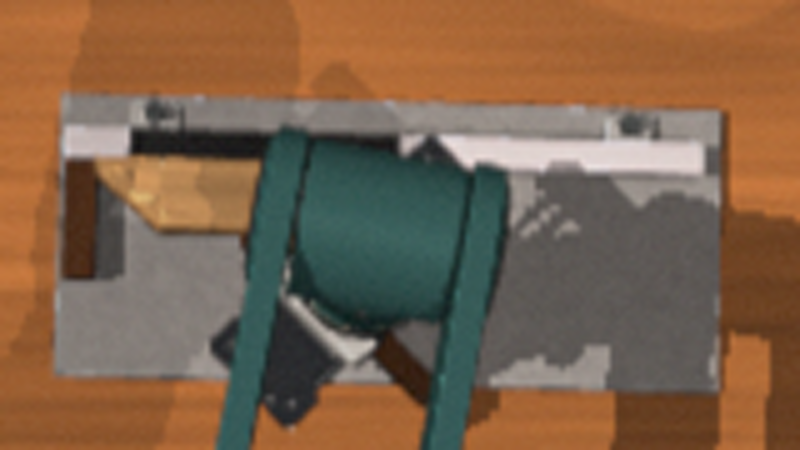

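The feed force rose to 8.8 N and the arm stopped advancing. The top view shows the bow at (97,160) touching the stop. One small confirming press:

```bash
python3 -m creep '[{"slide":[-0.5,0,0.5],"roll":0,"grip":1},{"slide":[-0.7,0,0.7],"roll":0,"grip":1},{"slide":[-0.7,0,0.7],"roll":0,"grip":1}]'; python3 look.py w17;python3 fl.py w17
```

```text
time: 26.58
tool_pos: [0.5511, -0.0514, 0.0503]
ee_rot: [-1.579, -0.002, -0.819]
wrist_force: [-7.7, -10.1, 4.5]
width: 0.018
26.5833 [ 0.5511 -0.0514  0.0503] [-1.5793 -0.0022 -0.8186] 0.018 [ -7.7 -10.1   4.5]
back yaw -0.0294 x@y=-150: 638.4 y range -5.0 49.0 80
outer yaw -0.2549 x@y=-150: 548.1 y range 40.0 77.0 64
fence far edge yaw -0.0289 x@y=-150: 674.5 y range -40.0 18.0 70
```

View pics/w17.png

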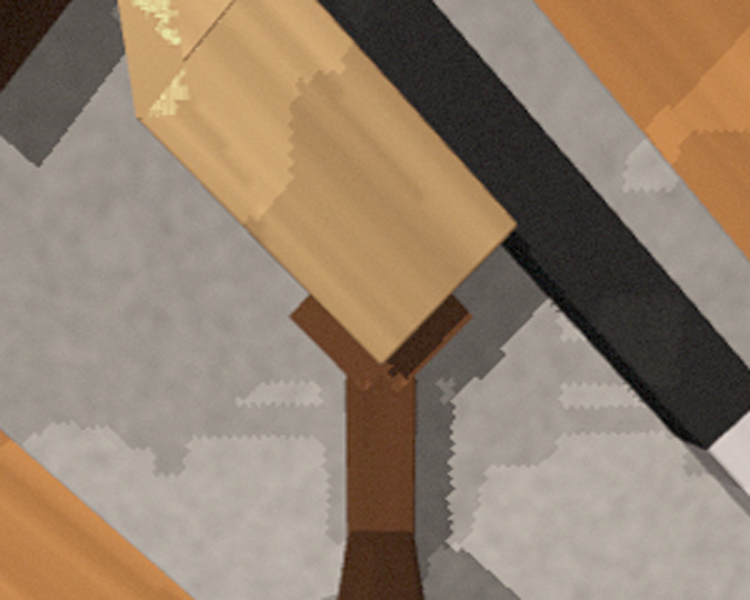

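The force now reads 10.1 N with no movement, so the hull rests against both stop and fence. I'll back straight out along the stick's axis, gently at first, then lift.

```bash
python3 -m creep '[{"slide":[0,0,-1],"roll":0,"grip":1},{"slide":[0,0,-2],"roll":0,"grip":1},{"slide":[0,0,-3.5],"roll":0,"grip":1},{"slide":[0,0,-6],"roll":0,"grip":1},{"slide":[0,0,-10],"roll":0,"grip":1},{"slide":[0,0,-18],"roll":0,"grip":1},{"slide":[0,0,-28],"roll":0,"grip":1},{"slide":[0,0,-40],"roll":0,"grip":1},{"slide":[0,-20,-50],"roll":0,"grip":1},{"slide":[0,-50,-55],"roll":0,"grip":1},{"slide":[0,-80,-55],"roll":0,"grip":1},{"slide":[0,-100,-55],"roll":0,"grip":1},{"slide":[0,-101.5,-55],"roll":0,"grip":1},{"slide":[0,-101.5,-55],"roll":0,"grip":1},{"slide":[0,-101.5,-55],"roll":0,"grip":1}]'; python3 look.py w18
python3 - <<'E'
from h import *
im=np.load("w18.npy");save("w18",im,1.4)
plan(.5215,.3895,.151,-1.603)
E
```

```text
time: 27.88
tool_pos: [0.512, -0.0851, 0.1499]
ee_rot: [-1.572, 0.002, -0.818]
wrist_force: [-0.7, 0.2, -1.0]
width: 0.0179
27.8833 [ 0.512  -0.0851  0.1499] [-1.5719  0.0019 -0.8176] 0.0179 [-0.7  0.2 -1. ]
slide [-339.3   -1.4  331.7] roll 45.01 dist 474 z 0.14920088106762425
```

View pics/w18.png

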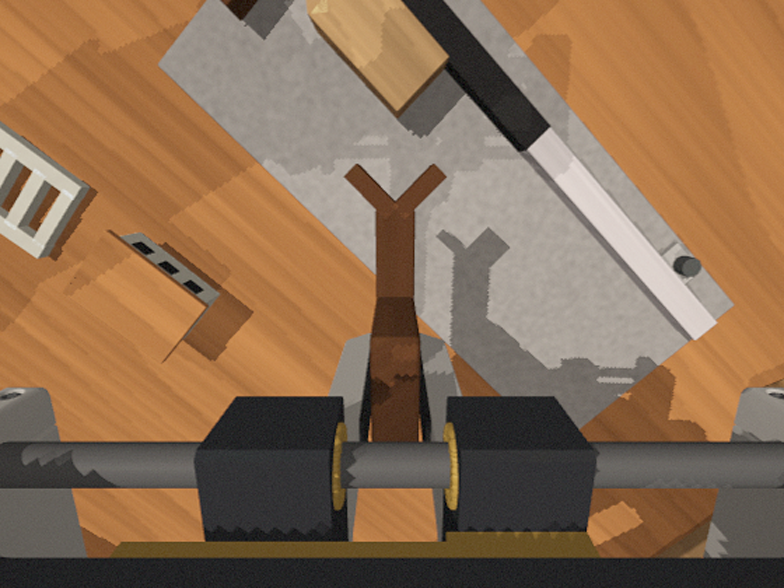

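The hull stays at the stop, flush, and the stick is clear. Carrying it back over the tray.

```bash
python3 -m creep '[{"slide":[-10,0,10],"roll":2,"grip":1},{"slide":[-32,0,31],"roll":5,"grip":1},{"slide":[-56,0,55],"roll":9,"grip":1},{"slide":[-80,0,78],"roll":13,"grip":1},{"slide":[-104,0,102],"roll":17,"grip":1},{"slide":[-128,0,125],"roll":21,"grip":1},{"slide":[-152,0,149],"roll":25,"grip":1},{"slide":[-176,0,172],"roll":29,"grip":1},{"slide":[-200,0,196],"roll":33,"grip":1},{"slide":[-224,0,219],"roll":37,"grip":1},{"slide":[-248,0,243],"roll":41,"grip":1},{"slide":[-272,0,266],"roll":45,"grip":1},{"slide":[-296,0,289],"roll":45,"grip":1},{"slide":[-318,0,311],"roll":45,"grip":1},{"slide":[-332,0,325],"roll":45,"grip":1},{"slide":[-339,0,332],"roll":45,"grip":1},{"slide":[-339,0,332],"roll":45,"grip":1},{"slide":[-339,0,332],"roll":45,"grip":1},{"slide":[-339,0,332],"roll":45,"grip":1},{"slide":[-339,0,332],"roll":45,"grip":1}]'; python3 look.py w19
python3 - <<'E'
from h import *
im=np.load("w19.npy");save("w19",im,1.4)
plan(.5215,.3895,.151,-1.603)
E
```

```text
time: 29.6
tool_pos: [0.5235, 0.3877, 0.1513]
ee_rot: [-1.571, -0.001, -1.604]
wrist_force: [0.2, 0.0, 0.3]
width: 0.0179
29.6 [0.5235 0.3877 0.1513] [-1.5710e+00 -8.0000e-04 -1.6044e+00] 0.0179 [0.2 0.  0.3]
slide [-1.6  0.6 -2.2] roll -0.09 dist 3 z 0.15160037376806712
```

View pics/w19.png

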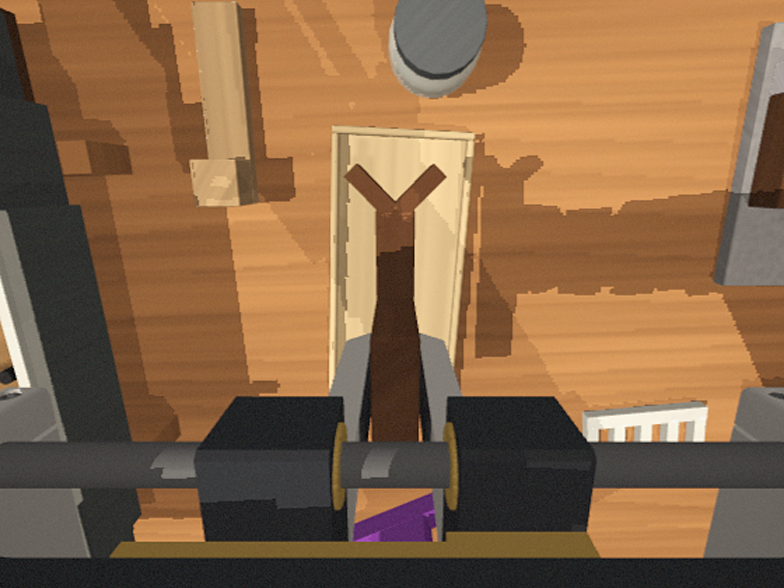

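The same view as after the pick-up, with the stick over the tray and 2 mm off. Correcting and lowering, the last millimetres slowly.

```bash
python3 -m creep '[{"slide":[-1.6,20,-2],"roll":0,"grip":1},{"slide":[-1.6,50,-2],"roll":0,"grip":1},{"slide":[-1.6,80,-2],"roll":0,"grip":1},{"slide":[-1.6,98,-2],"roll":0,"grip":1},{"slide":[-1.6,104,-2],"roll":0,"grip":1},{"slide":[-1.6,107,-2],"roll":0,"grip":1},{"slide":[-1.6,107,-2],"roll":0,"grip":1},{"slide":[-1.6,107,-2],"roll":0,"grip":1}]'
python3 -m creep '[{"slide":[0,0.5,0],"roll":0,"grip":1},{"slide":[0,1,0],"roll":0,"grip":1},{"slide":[0,1.5,0],"roll":0,"grip":1},{"slide":[0,1.5,0],"roll":0,"grip":1}]'
```

```text
time: 30.32
tool_pos: [0.5226, 0.3913, 0.0466]
ee_rot: [-1.568, 0.002, -1.603]
wrist_force: [-0.1, 0.3, -1.3]
width: 0.0177
time: 30.65
tool_pos: [0.5216, 0.3912, 0.0436]
ee_rot: [-1.57, 0.0, -1.603]
wrist_force: [0.6, -0.6, -1.8]
width: 0.0178
```

```bash
python3 -m creep '[{"slide":[0,0.5,0],"roll":0,"grip":1},{"slide":[0,1,0],"roll":0,"grip":1},{"slide":[0,1.5,0],"roll":0,"grip":1},{"slide":[0,1.5,0],"roll":0,"grip":1}]'
python3 -m creep '[{"slide":[0,0.4,0],"roll":0,"grip":1},{"slide":[0,0.7,0],"roll":0,"grip":1},{"slide":[0,0.7,0],"roll":0,"grip":1}]'
```

```text
time: 30.98
tool_pos: [0.5213, 0.3909, 0.0413]
ee_rot: [-1.571, -0.0, -1.603]
wrist_force: [0.1, 0.5, -1.1]
width: 0.018
time: 31.23
tool_pos: [0.5213, 0.391, 0.0412]
ee_rot: [-1.571, 0.0, -1.603]
wrist_force: [-0.5, -0.4, 2.5]
width: 0.0177
```

The sole is down: the height stopped at the pick-up value and the force turned to +2.5 N. Opening, waiting, then rising.

```bash
python3 -m creep '[{"slide":[0,0,0],"roll":0,"grip":0},{"slide":[0,0,0],"roll":0,"grip":0},{"slide":[0,0,0],"roll":0,"grip":0},{"slide":[0,0,0],"roll":0,"grip":0},{"slide":[0,0,0],"roll":0,"grip":0},{"slide":[0,0,0],"roll":0,"grip":0},{"slide":[0,0,0],"roll":0,"grip":0},{"slide":[0,0,0],"roll":0,"grip":0},{"slide":[0,0,0],"roll":0,"grip":0},{"slide":[0,0,0],"roll":0,"grip":0},{"slide":[0,-15,0],"roll":0,"grip":0},{"slide":[0,-40,0],"roll":0,"grip":0},{"slide":[0,-75,0],"roll":0,"grip":0},{"slide":[0,-110,0],"roll":0,"grip":0},{"slide":[0,-130,-20],"roll":0,"grip":0},{"slide":[0,-130,-40],"roll":0,"grip":0},{"slide":[0,-130,-40],"roll":0,"grip":0},{"slide":[0,-130,-40],"roll":0,"grip":0}]'; python3 look.py w20
python3 - <<'E'
from h import *
save("w20",np.load("w20.npy"),1.4)
t=snapshot("top");np.save("t20.npy",t);save("t20",t[60:310,90:450],2.2)
save("s20",snapshot("scene"),1.4)
E
```

```text
time: 32.73
tool_pos: [0.481, 0.3924, 0.1712]
ee_rot: [-1.57, 0.0, -1.602]
wrist_force: [0.1, 0.0, -0.2]
width: 0.0942
32.7333 [0.481  0.3924 0.1712] [-1.5696e+00  3.0000e-04 -1.6017e+00] 0.0942 [ 0.1  0.  -0.2]
```

View pics/w20.png

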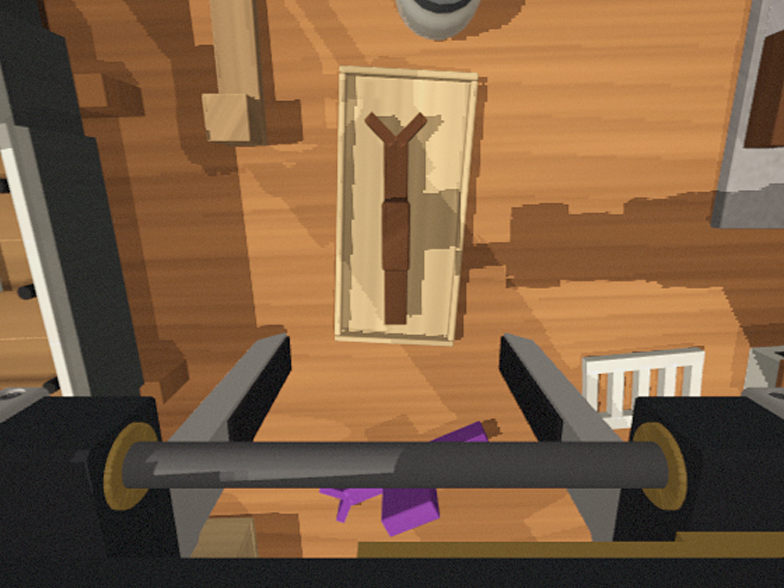

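View pics/t20.png

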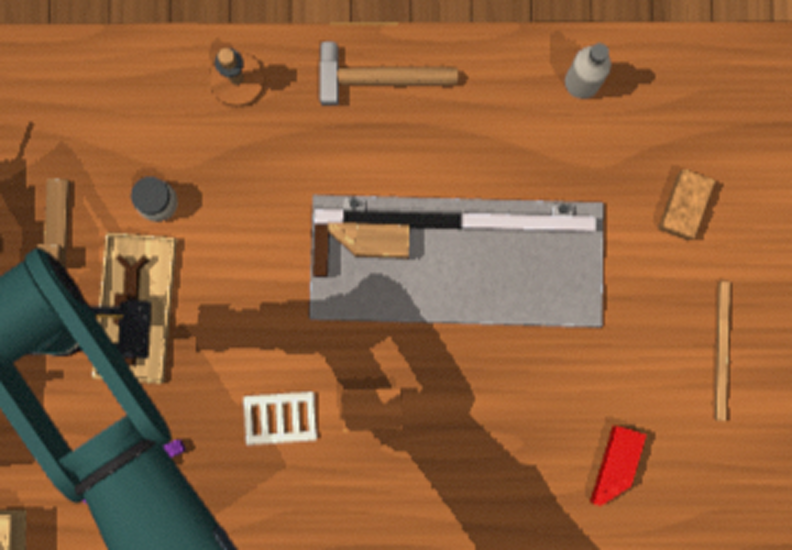

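View pics/s20.png

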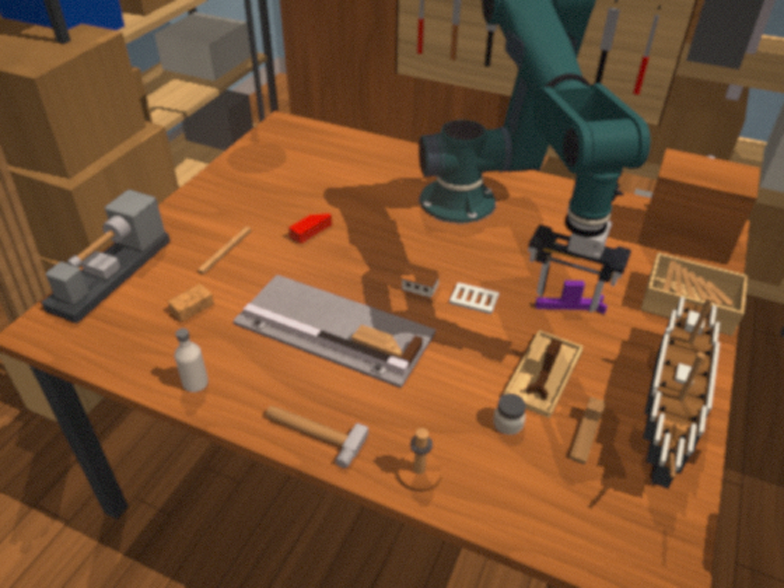

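The stick stands in its tray, centred at (395,235). The top view shows the hull in the stop corner, and the bystanders unmoved. There's time for one close look at the hull.

```bash
python3 -m creep '[{"slide":[40,0,0],"roll":0,"grip":0},{"slide":[80,0,0],"roll":0,"grip":0},{"slide":[120,0,10],"roll":0,"grip":0},{"slide":[160,0,20],"roll":0,"grip":0},{"slide":[200,0,20],"roll":0,"grip":0},{"slide":[240,0,20],"roll":0,"grip":0},{"slide":[280,0,20],"roll":0,"grip":0},{"slide":[320,0,20],"roll":0,"grip":0},{"slide":[340,0,20],"roll":0,"grip":0},{"slide":[340,0,20],"roll":0,"grip":0},{"slide":[340,0,20],"roll":0,"grip":0},{"slide":[340,0,20],"roll":0,"grip":0}]'; python3 look.py w21
python3 - <<'E'
from h import *
im=np.load("w21.npy");save("w21",im[20:150,160:380],3.6)
E
```

```text
time: 33.88
tool_pos: [0.4906, 0.0521, 0.1701]
ee_rot: [-1.572, 0.001, -1.603]
wrist_force: [0.1, -0.1, -0.4]
width: 0.094
33.8833 [0.4906 0.0521 0.1701] [-1.572e+00  5.000e-04 -1.603e+00] 0.094 [ 0.1 -0.1 -0.4]
```

View pics/w21.png

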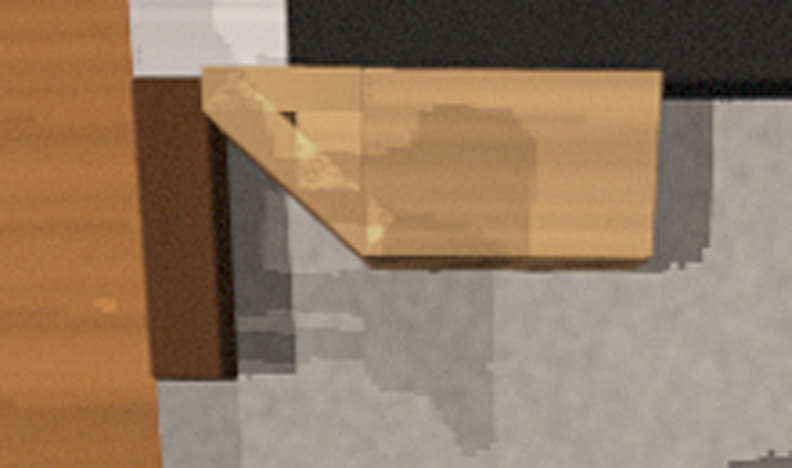

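The bow tip at (203,67)–(205,110) meets the stop and the back edge runs along the fence to (662,70). Numeric check:

Run:
```python
from h import *
import pickle
c,o=pickle.load(open("w21.pkl","rb"))
A=lambda x,y:(x/3.6+160-.35,y/3.6+20-.35)
b=ray(c,A(203,67),.046);h=ray(c,A(662,70.5),.046);s=ray(c,A(236,378),.012);s2=ray(c,A(210,112),.038);f=ray(c,A(135,76),.034);f0=ray(c,A(665,100),.012);f1=ray(c,A(790,98.5),.012)
for n,q in dict(bow=b,heel=h,stopend=s,fenceL=f,footA=f0,footB=f1).items(): print(n,np.round(q*1e3,1))
d=b-h;print("back yaw",np.arctan2(-d[0],d[1]),np.linalg.norm(d))
ex=np.array([.9995,-.0304]);ey=np.array([.0304,.9995])
print("gap fence bow/heel", (f-b)[:2]@ex*1e3,(f-h)[:2]@ex*1e3,(f0-h)[:2]@ex*1e3,"stop gap",(s-b)[:2]@ey*1e3)
```

```text
bow [645.5 104.9  46. ]
heel [641.   -9.1  46. ]
stopend [571.7 108.7  12. ]
fenceL [647.2 124.9  34. ]
footA [642.1 -16.6  12. ]
footB [641.3 -51.3  12. ]
back yaw -0.039481893573141844 0.11406164240682726
gap fence bow/heel 1.0432156348619257 2.078392565586366 1.273377162016051 stop gap 1.6280003393929166
```

The residuals are about 1 mm, the size of one pixel. I'll refine the yaw by a subpixel fit.

Run:
```python
from h import *
import pickle
c,o=pickle.load(open("w21.pkl","rb"));im=np.load("w21.npy").astype(float)
sat=im[:,:,0]-im[:,:,2]
def fit(cols,r0,r1,ch,z,th):
    P=[]
    for u in cols:
        s=ch[r0:r1,u];k=np.where((s[:-1]<th)!=(s[1:]<th))[0]
        if len(k): k=k[0];P.append(ray(c,(u,r0+k+(th-s[k])/(s[k+1]-s[k])),z)[:2]*1e3)
    P=np.array(P);m=np.polyfit(P[:,1],P[:,0],1);r=P[:,0]-np.polyval(m,P[:,1]);P=P[abs(r)<.6];m=np.polyfit(P[:,1],P[:,0],1)
    return m,len(P)
m,n=fit(range(245,340),30,50,sat,.046,45);print("back yaw",-np.arctan(m[0]),n,"x at y=105,-9.5",np.polyval(m,105),np.polyval(m,-9.5))
m,n=fit(range(350,430),40,60,im.mean(2),.012,75);print("foot dark yaw",-np.arctan(m[0]),n,"x at y=105,-9.5",np.polyval(m,105),np.polyval(m,-9.5))
```

```text
back yaw -0.043700086415962 95 x at y=105,-9.5 646.1237844780723 641.1169369894677
foot dark yaw -0.017344569086342777 56 x at y=105,-9.5 644.164871511823 642.1787191800079
```

The fits disagree by up to 1.5 mm at the heel. I'll compare with the fence's rear edge in this picture and with the picture taken just after the retreat.

```bash
python3 fl.py w18 2 42
python3 - <<'E'
from h import *
import pickle
c,o=pickle.load(open("w21.pkl","rb"));im=np.load("w21.npy").astype(float)
g=im.mean(2)
for u in (100,150,260,300,340,380,420): print(u,[int(x) for x in g[8:52,u]])
save("w21f",np.load("w21.npy")[:150,:],1.4)
E
```

```text
back yaw -0.04 x@y=-150: 635.5 y range -9.0 29.0 39
outer yaw -0.0529 x@y=-150: 589.0 y range 34.0 68.0 25
fence far edge yaw -0.0183 x@y=-150: 675.5 y range -41.0 -2.0 26
100 [110, 108, 109, 108, 107, 104, 105, 108, 105, 104, 105, 103, 104, 101, 107, 111, 110, 110, 113, 111, 109, 108, 115, 107, 112, 109, 115, 112, 114, 116, 112, 109, 110, 108, 114, 108, 112, 114, 107, 110, 111, 111, 114, 114]
150 [109, 112, 109, 110, 108, 107, 106, 108, 103, 102, 105, 104, 108, 107, 107, 108, 116, 112, 115, 117, 112, 110, 109, 111, 116, 120, 113, 118, 113, 110, 111, 114, 107, 112, 113, 111, 112, 108, 107, 114, 113, 116, 113, 113]
260 [92, 83, 58, 45, 39, 36, 32, 79, 158, 67, 34, 46, 43, 39, 44, 45, 40, 32, 44, 39, 38, 44, 36, 40, 39, 44, 38, 36, 40, 35, 66, 125, 139, 133, 135, 136, 138, 133, 135, 134, 135, 134, 133, 147]
300 [160, 158, 159, 155, 160, 160, 159, 140, 144, 35, 41, 42, 37, 41, 38, 42, 41, 38, 42, 42, 42, 37, 46, 42, 38, 38, 44, 43, 41, 34, 42, 109, 147, 143, 145, 145, 151, 153, 158, 157, 155, 155, 136, 134]
340 [153, 155, 153, 155, 154, 153, 154, 155, 137, 34, 40, 44, 37, 39, 41, 39, 41, 35, 39, 40, 41, 37, 36, 42, 35, 40, 44, 40, 38, 38, 38, 75, 145, 141, 141, 145, 149, 151, 153, 155, 156, 156, 152, 151]
380 [158, 156, 158, 156, 160, 157, 140, 144, 117, 31, 39, 41, 34, 36, 36, 41, 41, 41, 44, 38, 45, 43, 42, 41, 43, 40, 45, 42, 38, 41, 44, 48, 38, 30, 29, 20, 21, 16, 13, 76, 169, 164, 164, 162]
420 [147, 152, 152, 157, 154, 152, 134, 131, 96, 38, 39, 45, 38, 34, 42, 39, 42, 39, 41, 37, 42, 42, 42, 42, 42, 44, 40, 37, 43, 46, 38, 38, 40, 31, 52, 101, 103, 98, 111, 151, 157, 154, 156, 153]
```

View pics/w21f.png

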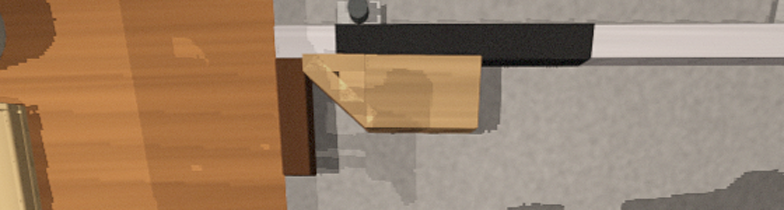

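During the slide the hull read -0.0295, but after the retreat it reads about -0.014 rad against the fence, which would put the heel about 1.5 mm off. I'll look from straight above the fence face, where a gap would show directly.

```bash
python3 -m creep '[{"slide":[10,20,35],"roll":0,"grip":0},{"slide":[10,45,70],"roll":0,"grip":0},{"slide":[10,65,76],"roll":0,"grip":0},{"slide":[10,70,76],"roll":0,"grip":0},{"slide":[10,70,76],"roll":0,"grip":0},{"slide":[10,70,76],"roll":0,"grip":0}]'; python3 look.py w22
python3 - <<'E'
from h import *
im=np.load("w22.npy");save("w22f",im,1.4)
E
```

```text
time: 34.43
tool_pos: [0.5657, 0.0404, 0.1011]
ee_rot: [-1.571, 0.0, -1.601]
wrist_force: [-1.0, -1.0, 0.2]
width: 0.094
34.4333 [0.5657 0.0404 0.1011] [-1.5714  0.     -1.601 ] 0.094 [-1.  -1.   0.2]
```

View pics/w22f.png

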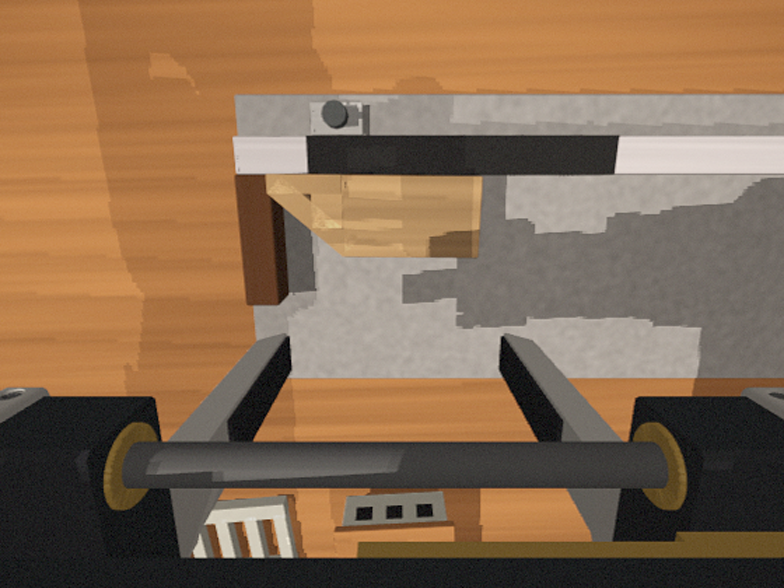

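Run:
```python
from h import *
import pickle
im=np.load("w22.npy");save("w22z",im[110:190,180:365],4.3)
g=im.astype(float).mean(2);s=im[:,:,0].astype(float)-im[:,:,2]
for u in (172,185,200,220,250,280,300,320,335,341,350,370,400,430,470,500,540): print(u,[int(x) for x in g[119:131,u]],[int(x) for x in s[119:131,u]])
c,o=pickle.load(open("w22.pkl","rb"));print(np.array(c["cam_to_world"])[:3,3])
```

```text
172 [202, 203, 202, 202, 193, 115, 55, 62, 66, 61, 65, 61] [14, 16, 17, 15, 17, 17, 57, 60, 61, 68, 62, 65]
185 [202, 201, 198, 198, 192, 115, 54, 63, 65, 64, 68, 67] [16, 15, 15, 15, 14, 17, 58, 60, 60, 64, 57, 58]
200 [201, 201, 199, 198, 189, 134, 147, 150, 153, 155, 148, 152] [16, 18, 17, 14, 14, 60, 91, 91, 87, 89, 87, 90]
220 [52, 57, 69, 75, 58, 96, 148, 144, 142, 144, 144, 141] [3, 4, 9, 10, 7, 63, 90, 88, 91, 88, 87, 88]
250 [53, 37, 40, 40, 34, 45, 126, 147, 150, 148, 161, 160] [4, 4, 1, 5, 7, 42, 79, 85, 87, 87, 89, 90]
280 [44, 45, 37, 40, 37, 50, 109, 151, 156, 157, 155, 157] [1, 10, 1, -1, 4, 21, 74, 91, 85, 89, 91, 93]
300 [43, 39, 44, 39, 33, 32, 82, 135, 135, 135, 138, 140] [9, 1, 7, -1, -1, 12, 56, 87, 87, 85, 82, 86]
320 [31, 39, 40, 48, 37, 38, 79, 132, 138, 135, 138, 138] [0, 6, 1, 2, 2, 9, 45, 84, 79, 81, 80, 84]
335 [47, 43, 39, 38, 39, 30, 75, 129, 134, 134, 135, 138] [7, 6, 4, 6, -4, 5, 36, 81, 84, 82, 82, 82]
341 [48, 44, 47, 50, 42, 30, 86, 136, 150, 148, 153, 154] [3, 3, 4, 1, 8, 8, 34, 88, 91, 93, 87, 89]
350 [44, 43, 49, 47, 45, 46, 93, 117, 117, 114, 117, 115] [6, 7, 7, 4, 3, 7, 9, 12, 11, 14, 14, 15]
370 [44, 38, 48, 49, 42, 59, 137, 169, 166, 166, 165, 166] [5, 6, 6, 6, 8, 8, 16, 17, 16, 17, 18, 16]
400 [49, 49, 48, 41, 38, 53, 118, 166, 168, 167, 168, 172] [3, 10, 5, 3, 5, 8, 17, 17, 16, 15, 15, 15]
430 [47, 42, 46, 43, 44, 61, 152, 172, 167, 168, 168, 166] [7, 4, 4, 7, 4, 12, 15, 16, 16, 15, 15, 18]
470 [216, 215, 215, 215, 200, 135, 171, 170, 172, 170, 168, 168] [18, 18, 17, 16, 15, 14, 17, 18, 18, 19, 17, 18]
500 [215, 214, 213, 214, 198, 135, 161, 162, 160, 162, 163, 166] [16, 16, 17, 16, 17, 15, 17, 17, 17, 15, 16, 17]
540 [214, 211, 210, 210, 196, 128, 163, 164, 160, 161, 161, 104] [17, 17, 15, 17, 17, 14, 16, 15, 16, 17, 15, 11]
[0.64050809 0.03711312 0.28013127]
```

View pics/w22z.png

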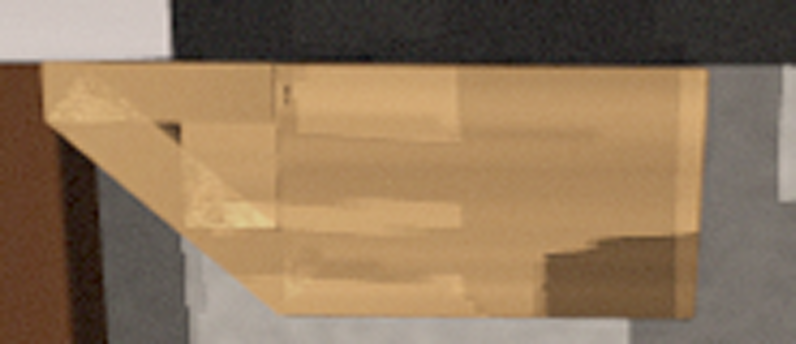

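Seen from above the fence face, the bow lies on the fence (edge row 123.9) and against the stop within a fraction of a pixel. The heel stands about 1.0 mm off (0.009 rad), left from the stick's retreat. That is small and the hull is stable, so re-handling it risks more than it gains. I'm handing the job in.

Run:
```python
from bench import robot,ticket
print(robot.get_obs()["time"]); print(ticket.close_job())
```

```text
34.4833
the job is handed in; nothing more can be done
None
```

The job is done and handed in at 34.5 s, with one small flaw: after I drew the stick away, the hull's heel stands about 1 mm off the fence.

- **Pressing:** I took the stick by its grip and seated its notch on the hull's stern corner. The back was flush on the fence about 20 mm before the bow reached the strip.
- **Sliding:** I fed the hull along at about 15 mm/s until the bow met the stop. There the feed force rose from 6 to 10 N and the arm stopped moving. In most pictures taken while sliding, the hull's back and the fence agreed within 0.002 rad. Two taken as the strip edge came into view differed by 0.005–0.006 rad, which I put down to poor contrast there.
- **Putting back:** The stick stands on its sole in its tray where it came from. Only the stick touched the hull. The pictures I checked show no sign of the other things having moved, though the deckhouse was hidden in the last top view.

**Last checks:**
- **Heel gap:** The bow is on the fence and against the stop. The heel reads about 1.0 mm (0.009 rad) off in the best view, from straight above the fence. Two coarser views suggested up to 1.5 mm. I left it, because pushing again seemed riskier than the gap itself.
- **Forces:** Wrist readings stayed near 14 N at most, well under the limit.

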